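# Hang the slide rack up to dry

### The job

Take the lid off the grey slide dish and set it down flat, right way up, on the bare bench top; lift the steel slide rack straight up out of the dish and hang it by its wire handle on the hook of the drying stand; when it hangs there free, put the lid back on the empty dish, fully seated. Keep the rack roughly upright so that no slide falls out, and leave the tube block, the beaker and the bottle where they stand.

Things in the scene. Friction and masses are not known exactly. Their poses are not given: they have to be found in the camera images.
- dish: Grey plastic open-topped slide dish, fixed to the bench: outside 84 (x) x 106 (y) x 130 mm tall, walls and floor 5 mm thick, so the opening is 74 x 96 mm. Origin: centre of its underside, on the bench; z up. The hook stand and the dish may be on either side of the bench.
- lid: Loose grey lid, at first on the dish. Origin: centre of its underside. Upwards: a plug 66 (x) x 88 (y) mm, z 0 to 8 mm, that enters the dish opening; a plate 92 x 114 mm, z 8 to 14 mm, that rests on the rim; a black bar grip 44 (along x) x 14 (along y) mm, z 14 to 40 mm. Seated, its origin is 122 mm above the dish's, x axes in line (either way round). About 0.16 kg.
- rack: Loose stainless slide rack, under the lid at first, standing on the dish floor up to 3 mm off centre. Origin: centre of its underside. A tray 60 (x) x 84 (y) x 30 mm tall of glass slides, with a handle of 6 mm wire over it in the plane x = 0: legs from y = +-39 mm up to +-36 mm at z = 66 mm, then rising to a middle peak. About 0.26 kg.
- bail_peak (a point): Underside of the peak of the rack's wire handle, 78 mm above the rack's origin; axes as the rack's. The window below it, down to z = 30 mm, is open along x: the hook passes through it along x.
- rack_tab (a point): Top centre of the flat steel grip tab that stands on the handle's peak, 114 mm above the rack's origin; axes as the rack's. The tab is 22 (along x) x 8 (along y) mm and 30 mm tall: pinch it across y, with the fingertips at most 28 mm below this point, or they meet the wire.
- stand: Fixed drying stand. Origin: on the bench straight below the hook's seat; z up; the hook points to the stand's own -x. A white plastic drip tray 150 x 150 x 22 mm (x from -80 to 70 mm), a steel post 12 mm thick and 206 mm tall at x = 85 mm, and a hook of 8 mm rod running from the post to -x.
- hook_seat (a point): Top of the hook's seat, 196 mm above the stand's origin; axes as the stand's. Level for 13 mm either way along x. The rod's tip, at x = -34 mm, rises 14 mm above the seat; at x = 30 mm towards the post it is 10 mm above. The rack's handle goes over the tip from -x, rack x along stand x (either way round), then down onto the seat.
- tube_block: White plastic test-tube block, 60 (x) x 150 (y) x 45 mm, ten open holes in its top. Bystander. Origin: centre of its underside.
- beaker: Blue plastic beaker, 70 mm across, 95 mm tall, open. Bystander. Origin: centre of its underside.
- reagent: Amber glass bottle with a white cap and a paper label, 60 mm across, 150 mm tall. Bystander. Origin: centre of its underside.

How it is judged (in metres and radians):
On the way, in this order (a step that is already met when the one before it is completed fails the run):
1. the lid lies flat and right way up on the bench top, let go (height (world z) of lid below 0.005 m and angle between lid's own z axis and vertical below 0.05 rad and contact force between the fingers and lid below 0.1 N and linear speed of lid below 0.02 m/s), for 0.2 s.
2. the rack is clear above the dish rim, lifted out with the fingers (z of rack in the frame of dish above 0.13 m and contact force between the fingers and rack above 0.5 N), for 0.05 s.
3. the rack hangs by its wire handle on the seat of the hook, let go and still, while the lid is still off (x of bail_peak in the frame of hook_seat between -0.022 and 0.022 m and y of bail_peak in the frame of hook_seat between -0.02 and 0.02 m and z of bail_peak in the frame of hook_seat between -0.005 and 0.008 m and angle between rack's own z axis and vertical below 0.25 rad and contact force between rack and stand above 0.8 N and contact force between the fingers and rack below 0.1 N and linear speed of rack below 0.05 m/s and height (world z) of lid below 0.005 m), for 0.3 s.
At the end, for the whole second after the job is handed in: Rack still and let go, its handle's peak on the hook seat (22 mm along the hook, 20 mm sideways, -5 to +8 mm in height), under 0.25 rad off upright, borne by the stand. Lid let go and seated on the dish: within 8 mm of centre, at most 2.5 mm high, level to 0.04 rad (x of bail_peak in the frame of hook_seat between -0.022 and 0.022 m and y of bail_peak in the frame of hook_seat between -0.02 and 0.02 m and z of bail_peak in the frame of hook_seat between -0.005 and 0.008 m and angle between rack's own z axis and vertical below 0.25 rad and contact force between rack and stand above 0.8 N and contact force between the fingers and rack below 0.1 N and linear speed of rack below 0.05 m/s and x of lid in the frame of dish between -0.008 and 0.008 m and y of lid in the frame of dish between -0.008 and 0.008 m and z of lid in the frame of dish between 0.118 and 0.1245 m and angle between lid's own z axis and vertical below 0.04 rad and contact force between the fingers and lid below 0.1 N and linear speed of lid below 0.02 m/s); the robot touches nothing.
It fails at once if the rack is tipped by more than 0.6 rad (angle between rack's own z axis and vertical above 0.6 rad).
It fails at once if the tube block is moved by more than 20 mm or tipped over (distance of tube_block from where it was at the start of the episode above 0.02 m or angle between tube_block's own z axis and vertical above 0.5 rad).
It fails at once if the beaker is moved by more than 20 mm or tipped over (distance of beaker from where it was at the start of the episode above 0.02 m or angle between beaker's own z axis and vertical above 0.5 rad).
It fails at once if the bottle is moved by more than 20 mm or tipped over (distance of reagent from where it was at the start of the episode above 0.02 m or angle between reagent's own z axis and vertical above 0.5 rad).
It also fails if it takes over 64 s, if anything falls off the work surface, if the arm or the gripper's body presses on something with over 40 N, if the wrist force passes 120 N, or if a joint passes its speed limit or range.

### The arm

A 6-joint arm with a two-finger parallel gripper is mounted at the origin on the work surface. World frame = base frame: x ahead of the robot, y to its left, z up, the work surface at z = 0. Lengths are in mm, angles in rad, forces in N, time in s.
With the tool pointing down it reaches from about 250 to 725 mm from the base axis. Payload 4 kg.
Tool frame: the origin (TCP) lies midway between the tips of the shut fingers; the grasp point (between the pads) lies 19 mm behind it; z points along the fingers, y is the line along which they close (so a half turn about z gives the same grasp; the last joint's range is limited). The gripper opens to 85 mm and grips with 20 to 120 N. Pads are 22 mm wide; open, the fingers measure 114 mm over their backs; the gripper's body (76 mm by 85 mm) begins 54 mm behind the grasp point. The pads swing forward as they close: fully open they stand 13 mm farther back than shut.
Start: joints at [1.207, 0.241, 0.005, 1.335, 0, 1.571], TCP at [177.912, 467.276, 209.106] pointing down, gripper open.
Joint ranges: [-2.72, 2.72], [-1.05, 1.87], [-1.09, 1.28], [-1.99, 2.15], [-1.42, 1.44], [-3.14, 3.14]. Speed limits (rad/s): [2.79, 2.79, 3.14, 3.14, 3.14, 3.14].

### API

Orientations are given as [roll, pitch, yaw] about the fixed x, y, z axes, in that order (R = Rz(yaw) Ry(pitch) Rx(roll)).
In Python, from plant import manip gives the robot as it stands.
- The arm moves only by the tool play_rows, never from a script. Its argument "increments" is a list of rows, each an object of numbers: "dx", "dy", "dz": the shift along the world's x, y, z as a fraction of full scale; "rx", "ry", "rz": the turn, a rotation vector about the world's x, y, z as a fraction of full scale; "grip": the opening, from 0 (shut) to 1 (fully open). A call has 1 to 8 rows; each row shifts and turns the commanded pose from where the row before left it; what a row does not reach is not made up. Full scale, the value 1, is 0.075 m for a shift and 180 degrees for a turn. A row lasts 1/12 s, in which the tool goes at most 41.7 mm and 7.16 degrees, less where a joint would pass 70% of its speed; a pose out of reach is approached as far as the arm can. A call with a number of a shift or a turn outside -1 to 1 is refused whole. A call with a gripper value outside its range is refused whole. The fingers move at their own pace and stop on an object; "squeeze" is the grip in N (left out, the last holds). Time passes only in rows, so rows that do not move let the fingers close. It gives the time, the measured TCP pose, the force, the opening and the grip force at its end, in the units of the state.
- manip.read_state(): the state, without advancing time (a new reading comes with each control period).
- manip.capture(name): name is "scene" or "side" or "wrist"; returns (picture, depth): 384x512x3 uint8, blue, green, red; 384x512 float32, mm along the optical axis (not along the pixel's ray), 0 where there is no reading.
- manip.camera_info(name): a dict with "vertical_fov" (degrees; the focal length in pixels is half the picture's height over the tangent of half this angle, whatever the lens; pixels are square), "cx", "cy" (the principal point, pixels), "R" (3x3) and "t" (3): a world point X has camera coordinates R X + t. Camera axes: x right, y down, z forward; pixel columns grow to the right and rows downward; lengths in mm; the calibration is good to about 2 mm. A picture is of the moment at which its call begins: read the wrist's pose just before it. camera_info takes no time and is no camera call; for the wrist camera it gives the pose at the moment of the call.
- manip.finish_job(): hands the job in; it is judged then, once.
The state is a dict: "time_s": time; "joint_positions": joint angles; "qd": joint speeds; "effort": joint torques, N m; "position": TCP position; "ee_rot": TCP orientation; "contact_force": force on the tool from outside, world axes, zero at the start; "wrist_torque": the same for the moment, N m; "finger_gap": finger opening in mm; "finger_force": force on a finger pad.
Only numpy, scipy, OpenCV 4.12 (cv2) and the standard library are available. Lean on these libraries where they do the work, as an engineer would, in place of code of your own. Each camera call takes 0.05 s, during which the arm holds its last target. There are 200 camera calls.

## Working session

There is one attempt and no reset: what is moved stays moved. The work goes in short steps, Python scripts to look and compute and a tool call to move; the robot and the scene stay as the last step left them, time stands still between calls to the robot, and variables do not carry over. Pictures are saved under pics/ and viewed, at most 10 in all, crops included, and the job is handed in when it is done.

Besides the shell and the picture viewer there is one more tool, called after ">>>" by a JSON object that holds its "api" and its "payload", one argument or row to a line. play_rows: Moves the arm, as the interface text tells. Shift numbers are shares of 0.075 m and turn numbers shares of 180 degrees, none past 1 either way. Its arguments: {"type":"object","properties":{"increments":{"type":"array","items":{"type":"object","properties":{"dx":{"type":"number"},"dy":{"type":"number"},"dz":{"type":"number"},"rx":{"type":"number"},"ry":{"type":"number"},"rz":{"type":"number"},"grip":{"type":"number"}}}},"squeeze":{"type":"number"}},"required":["increments"]}

```bash
ls; mkdir -p pics; python3 - <<'E'
from plant import manip
import cv2,numpy as np
np.set_printoptions(suppress=True,precision=3)
s=manip.read_state();print(s)
ims=[]
for n in("scene","side","wrist"):
    i=manip.camera_info(n);print(n,i)
    p,d=manip.capture(n);np.savez(f"pics/{n}0.npz",p=p,d=d,R=i["R"],t=i["t"],f=192/np.tan(np.radians(i["vertical_fov"]/2)),c=[i["cx"],i["cy"]])
    cv2.imwrite(f"pics/{n}0.png",p);ims.append(p)
cv2.imwrite("pics/both0.png",cv2.resize(np.vstack([np.hstack(ims[:2]),np.hstack([ims[2],ims[2]*0])]),(800,600)))
E
```

```text
pics
{'time_s': 0.0, 'joint_positions': array([ 1.207,  0.241,  0.004,  1.335, -0.   ,  1.571]), 'qd': array([ 0.003, -0.   ,  0.001,  0.001,  0.   , -0.001]), 'effort': array([  0.001, -37.232,  25.241,   0.017,   0.   ,   0.   ]), 'position': array([177.664, 466.634, 208.207]), 'ee_rot': array([-3.139,  0.   ,  2.778]), 'contact_force': array([0.078, 0.225, 0.306]), 'wrist_torque': array([-0.029, -0.008, -0.025]), 'finger_force': 0.0, 'finger_gap': 85.22270523724426}
scene {'vertical_fov': 44.84802110225693, 'cx': 254.030382192367, 'cy': 194.44222388144098, 'R': array([[ 0.733,  0.68 , -0.008],
       [ 0.578, -0.629, -0.519],
       [-0.358,  0.376, -0.855]]), 't': array([-449.924, -288.3  , 1942.953])}
side {'vertical_fov': 55.00090734717178, 'cx': 259.12575809270106, 'cy': 194.27320582366096, 'R': array([[ 0.996, -0.089,  0.015],
       [-0.032, -0.5  , -0.866],
       [ 0.084,  0.862, -0.501]]), 't': array([-631.591,  139.974, 1117.504])}
wrist {'vertical_fov': 63.10569385422064, 'cx': 256.55029809038405, 'cy': 192.6554610000969, 'R': array([[ 0.356,  0.934, -0.001],
       [ 0.891, -0.339,  0.302],
       [ 0.282, -0.108, -0.953]]), 't': array([-499.527,  -38.911,  378.721])}
```

View pics/both0.png

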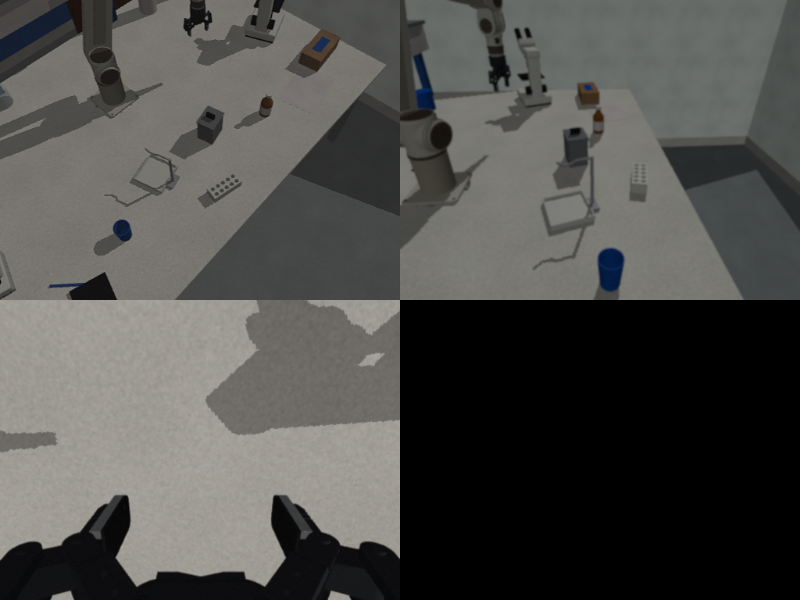

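```bash
cat > h.py <<'E'
import cv2,numpy as np
np.set_printoptions(suppress=True,precision=1,linewidth=160)
def load(n):
    z=np.load(f"pics/{n}.npz");return z
def cloud(z):
    d=z["d"];v,u=np.mgrid[:384,:512];f=z["f"]
    c=np.stack([(u-z["c"][0])/f*d,(v-z["c"][1])/f*d,d],-1)
    X=(c-z["t"])@z["R"];X[d==0]=np.nan;return X
def snap(n,tag):
    from plant import manip
    i=manip.camera_info(n);p,d=manip.capture(n)
    np.savez(f"pics/{tag}.npz",p=p,d=d,R=i["R"],t=i["t"],f=192/np.tan(np.radians(i["vertical_fov"]/2)),c=[i["cx"],i["cy"]])
    cv2.imwrite(f"pics/{tag}.png",p);return load(tag)
E
python3 - <<'E'
from h import *
# top-view height map from scene + side
H=[]
for n in("scene0","side0"):
    X=cloud(load(n)).reshape(-1,3);P=load(n)["p"].reshape(-1,3)
    m=np.isfinite(X[:,0])&(X[:,2]>-20)&(X[:,2]<400);X=X[m];P=P[m]
    im=np.zeros((600,800,3),np.uint8)  # 2mm px: x 0..800 down? cols = y 800..-800, rows x 900..-300
    o=np.argsort(X[:,2]);X=X[o];P=P[o]
    r=((900-X[:,0])/2).astype(int);c=((800-X[:,1])/2).astype(int)
    k=(r>=0)&(r<600)&(c>=0)&(c<800)
    g=np.clip(X[:,2],0,255)
    col=cv2.applyColorMap(g.astype(np.uint8)[:,None],cv2.COLORMAP_JET)[:,0]
    im[r[k],c[k]]=col[k];H.append(im[:450])
cv2.imwrite("pics/top0.png",cv2.resize(np.vstack(H),(532,600)))
E
```

```text
(no output)
```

View pics/top0.png

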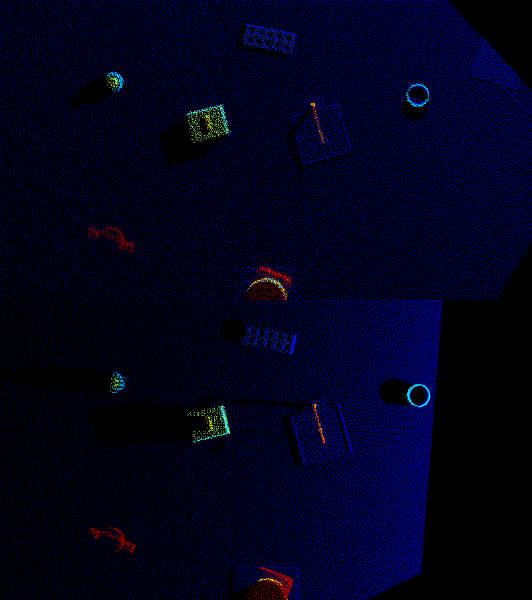

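The pictures show the dish with its lid at composite pixel (210,125), the stand at (160,170) with its hook pointing toward the robot, the tube block at (224,187), the bottle at (266,105) and the beaker at (122,230). Next I'll fit their poses from the two views.

```bash
python3 - <<'E'
from h import *
def sel(X,cx,cy,r,z0,z1):
    m=(np.hypot(X[:,0]-cx,X[:,1]-cy)<r)&(X[:,2]>z0)&(X[:,2]<z1);return X[m]
def rect(P):
    (c,s,a)=cv2.minAreaRect(P[:,:2].astype(np.float32));return np.array(c),np.array(s),a,len(P)
for n in("scene0","side0"):
    X=cloud(load(n)).reshape(-1,3);X=X[np.isfinite(X[:,0])]
    print(n)
    b=sel(X,400,-600 if 0 else 0,60,-30,30);print("bench z",np.median(b[:,2]))
    L=sel(X,527,174,90,100,200);h,e=np.histogram(L[:,2],np.arange(100,200,3));print(dict(zip(e[h>5],h[h>5])))
    P=sel(X,527,174,90,127,146);print("plate",rect(P),np.median(P[:,2]))
    G=sel(X,527,174,50,154,175);print("grip",rect(G),G.mean(0),np.median(G[:,2]))
    D=sel(X,520,-160,130,10,30);print("tray",rect(D),np.median(D[:,2]))
    K=sel(X,530,-155,110,150,260);K=K[np.argsort(K[:,0])]
    # along-axis profile
    p=np.polyfit(K[:,0],K[:,1],1);print("hookline",p,"yaw",np.degrees(np.arctan(p[0])),rect(K))
    for a in np.arange(K[0,0],K[-1,0]+5,6):
        q=K[(K[:,0]>=a)&(K[:,0]<a+6)]
        if len(q):print("  %.0f y %.1f zmax %.1f n%d"%(a+3,q[:,1].mean(),q[:,2].max(),len(q)),end=";")
    print()
    for nm,x,y,r,z0,z1 in(("tube",783,-12,110,35,60),("beaker",614,-457,60,85,110),("bottle",653,454,60,120,170)):
        Q=sel(X,x,y,r,z0,z1);print(nm,rect(Q))
E
```

```text
scene0
bench z -0.041556568907290745Traceback (most recent call last):
  File "<stdin>", line 10, in <module>
IndexError: boolean index did not match indexed array along axis 0; size of axis is 34 but size of corresponding boolean axis is 33
```

```bash
cat > fit.py <<'E'
from h import *
def sel(X,cx,cy,r,z0,z1):
    m=(np.hypot(X[:,0]-cx,X[:,1]-cy)<r)&(X[:,2]>z0)&(X[:,2]<z1);return X[m]
def rect(P):
    (c,s,a)=cv2.minAreaRect(P[:,:2].astype(np.float32));return np.array(c),np.array(s),round(a,1),len(P)
def pts(n):
    X=cloud(load(n)).reshape(-1,3);return X[np.isfinite(X[:,0])]
E
python3 - <<'E'
from fit import *
for n in("scene0","side0"):
    X=pts(n);print(n)
    b=sel(X,400,0,60,-30,30);print("bench z",np.median(b[:,2]))
    P=sel(X,527,174,90,127,146);print("plate",rect(P),np.median(P[:,2]))
    G=sel(X,527,174,50,154,175);print("grip",rect(G),G.mean(0),np.median(G[:,2]))
    D=sel(X,520,-160,130,10,30);print("tray",rect(D),np.median(D[:,2]))
    K=sel(X,530,-155,110,150,260)
    p=np.polyfit(K[:,0],K[:,1],1);print("hookline",p,"yaw",np.degrees(np.arctan(p[0])),rect(K))
    for a in np.arange(K[:,0].min(),K[:,0].max(),6):
        q=K[(K[:,0]>=a)&(K[:,0]<a+6)]
        if len(q):print("  %.0f y %.1f zmax %.1f n%d"%(a+3,q[:,1].mean(),q[:,2].max(),len(q)),end=";")
    print()
    for nm,x,y,r,z0,z1 in(("tube",783,-12,110,35,60),("beaker",614,-457,60,85,110),("bottle",653,454,60,120,170)):
        print(nm,rect(sel(X,x,y,r,z0,z1)))
E
```

```text
scene0
bench z -0.041556568907290745
plate (array([530.1, 174.6]), array([ 95.2, 120.3]), 12.9, 571) 136.08121219128253
grip (array([531.5, 173.2]), array([42.7, 17. ]), 13.6, 50) [531.  173.  161.2] 161.23537717291995
tray (array([ 503.1, -167.7]), array([199.2, 209.7]), 82.0, 1225) 13.926834483941674
hookline [   0.3 -295.7] yaw 14.675164269026698 (array([ 530.7, -155.2]), array([122.2,  12.1]), 14.0, 118)
  475 y -171.8 zmax 213.8 n8;  481 y -169.6 zmax 205.9 n4;  487 y -170.1 zmax 206.6 n5;  493 y -166.4 zmax 198.0 n4;  499 y -165.3 zmax 194.4 n4;  505 y -161.8 zmax 197.5 n4;  511 y -161.1 zmax 202.0 n5;  517 y -162.9 zmax 202.2 n3;  523 y -158.0 zmax 201.6 n3;  529 y -156.9 zmax 210.9 n5;  535 y -154.9 zmax 209.5 n4;  541 y -153.5 zmax 205.5 n4;  547 y -151.5 zmax 208.9 n5;  553 y -148.8 zmax 204.8 n5;  559 y -149.0 zmax 205.8 n4;  565 y -148.1 zmax 208.8 n5;  571 y -145.1 zmax 210.1 n5;  577 y -142.8 zmax 208.3 n4;  583 y -143.8 zmax 207.4 n17;  589 y -142.0 zmax 210.7 n20;
tube (array([782.5, -10.1]), array([151.8,  65.3]), 77.6, 578)
beaker (array([ 614.4, -457.4]), array([67
[... 572 characters left out ...]
x 199.5 n8;  491 y -169.9 zmax 195.5 n11;  497 y -168.2 zmax 194.0 n6;  503 y -166.4 zmax 195.0 n10;  509 y -164.1 zmax 193.2 n7;  515 y -164.0 zmax 195.1 n7;  521 y -161.8 zmax 200.9 n12;  527 y -160.3 zmax 202.0 n7;  533 y -158.5 zmax 204.7 n8;  539 y -157.1 zmax 204.3 n8;  545 y -153.8 zmax 202.8 n7;  551 y -153.7 zmax 204.3 n9;  557 y -151.2 zmax 205.7 n7;  563 y -150.9 zmax 203.8 n5;  569 y -148.1 zmax 204.0 n10;  575 y -145.9 zmax 204.4 n6;  581 y -146.3 zmax 205.5 n39;  587 y -146.9 zmax 205.1 n40;
tube (array([781.8, -11. ]), array([155. ,  58.9]), 77.8, 524)
beaker (array([ 614. , -458.9]), array([69.1, 68.4]), 64.9, 347)
bottle (array([651.9, 454.2]), array([24. , 24.5]), 86.3, 51)
```

>>> {"api": "play_rows", "payload": {
  "increments": [
    {"dx":0.336,"dy":-0.281,"dz":0.1,"rz":0.0134,"grip":0.7},
    {"dx":0.336,"dy":-0.281,"dz":0.1,"rz":0.0134,"grip":0.7},
    {"dx":0.336,"dy":-0.281,"dz":0.1,"rz":0.0134,"grip":0.7},
    {"dx":0.336,"dy":-0.281,"dz":0.1,"rz":0.0134,"grip":0.7},
    {"dx":0.336,"dy":-0.281,"dz":0.1,"rz":0.0134,"grip":0.7},
    {"dx":0.336,"dy":-0.281,"dz":0.1,"rz":0.0134,"grip":0.7},
    {"dx":0.336,"dy":-0.281,"dz":0.1,"rz":0.0134,"grip":0.7},
    {"dx":0.336,"dy":-0.281,"dz":0.1,"rz":0.0134,"grip":0.7}
  ],
  "squeeze": 40
}}

```text
$.increments[0]: bad value
```

>>> {"api": "play_rows", "payload": {
  "increments": [
    {"dx":0.336,"dy":-0.281,"rz":0.0134},
    {"dx":0.336,"dy":-0.281,"rz":0.0134},
    {"dx":0.336,"dy":-0.281,"rz":0.0134},
    {"dx":0.336,"dy":-0.281,"rz":0.0134},
    {"dx":0.336,"dy":-0.281,"rz":0.0134},
    {"dx":0.336,"dy":-0.281,"rz":0.0134},
    {"dx":0},
    {"dx":0}
  ]
}}

```text
$.increments[0]: bad value
```

```bash
python3 - <<'E'
from fit import *
from plant import manip
s=manip.read_state();print(s["position"],s["ee_rot"]*57.3,s["joint_positions"].round(3))
snap("wrist","w1");X=pts("w1")
P=sel(X,527,174,90,127,146);print("plate",rect(P),np.median(P[:,2]))
G=sel(X,527,174,50,152,175);print("grip",rect(G),G.mean(0),np.median(G[:,2]))
B=sel(X,527,174,250,-20,20);print(np.median(B[:,2]))
E
```

```text
[177.7 466.8 208.4] [-179.9   -0.   159.2] [1.2 0.2 0.  1.3 0.  1.6]
plate (array([0., 0.]), array([0., 0.]), 0.0, 0) nan
grip (array([0., 0.]), array([0., 0.]), 0.0, 0) [nan nan nan] nan
-0.9888870485813178
  return _methods._mean(a, axis=axis, dtype=dtype,
  ret = ret.dtype.type(ret / rcount)
<stdin>:6: RuntimeWarning: Mean of empty slice.
  ret = um.true_divide(
```

View pics/w1.png

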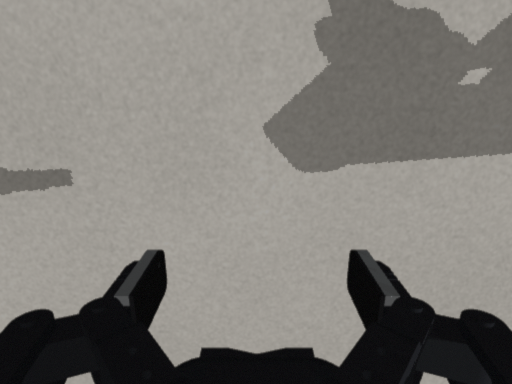

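The move was refused, probably because each row needs all seven fields. The picture shows only bare bench and the fingers at (150,280) and (370,280). I'll test one full row.

>>> {"api": "play_rows", "payload": {
  "increments": [
    {"dx":0.336,"dy":-0.281,"dz":0.1,"rx":0,"ry":0,"rz":0.0134,"grip":0.7}
  ],
  "squeeze": 40
}}

```text
time_s: 0.28
position: [200.3, 447.7, 214.8]
ee_rot: [-3.14, -0.002, 2.827]
contact_force: [1.5, 0.2, 0.5]
finger_gap: 75.4
finger_force: 0.0
```

>>> {"api": "play_rows", "payload": {
  "increments": [
    {"dx":0.336,"dy":-0.281,"dz":0.1,"rx":0,"ry":0,"rz":0.0134,"grip":0.7},
    {"dx":0.336,"dy":-0.281,"dz":0.1,"rx":0,"ry":0,"rz":0.0134,"grip":0.7},
    {"dx":0.336,"dy":-0.281,"dz":0.1,"rx":0,"ry":0,"rz":0.0134,"grip":0.7},
    {"dx":0.336,"dy":-0.281,"dz":0.1,"rx":0,"ry":0,"rz":0.0134,"grip":0.7},
    {"dx":0.336,"dy":-0.281,"dz":0.1,"rx":0,"ry":0,"rz":0.0134,"grip":0.7},
    {"dx":0.336,"dy":-0.281,"dz":0.1,"rx":0,"ry":0,"rz":0.0134,"grip":0.7},
    {"dx":0.336,"dy":-0.281,"dz":0.1,"rx":0,"ry":0,"rz":0.0134,"grip":0.7}
  ]
}}

```text
time_s: 0.87
position: [380.4, 297.4, 269.4]
ee_rot: [-3.142, -0.0, 3.117]
contact_force: [0.7, 0.3, 0.3]
finger_gap: 60.1
finger_force: 0.0
```

>>> {"api": "play_rows", "payload": {
  "increments": [
    {"dx":0.336,"dy":-0.281,"dz":0,"rx":0,"ry":0,"rz":0.0134,"grip":0.7},
    {"dx":0.336,"dy":-0.281,"dz":0,"rx":0,"ry":0,"rz":0.0134,"grip":0.7},
    {"dx":0.336,"dy":-0.281,"dz":0,"rx":0,"ry":0,"rz":0.0134,"grip":0.7},
    {"dx":0.336,"dy":-0.281,"dz":0,"rx":0,"ry":0,"rz":0.0134,"grip":0.7},
    {"dx":0.336,"dy":-0.281,"dz":0,"rx":0,"ry":0,"rz":0.0134,"grip":0.7},
    {"dx":0.336,"dy":-0.281,"dz":0,"rx":0,"ry":0,"rz":0.0134,"grip":0.7},
    {"dx":0,"dy":0,"dz":0,"rx":0,"ry":0,"rz":0,"grip":0.7},
    {"dx":0,"dy":0,"dz":0,"rx":0,"ry":0,"rz":0,"grip":0.7}
  ]
}}

```text
time_s: 1.53
position: [531.5, 170.8, 268.1]
ee_rot: [3.142, -0.002, -2.92]
contact_force: [-0.4, 0.8, 0.4]
finger_gap: 59.9
finger_force: 0.0
```

```bash
python3 - <<'E'
from fit import *
from plant import manip
s=manip.read_state();print(s["position"],s["ee_rot"]*57.3,s["joint_positions"].round(3))
snap("wrist","w1b");X=pts("w1b")
P=sel(X,527,174,90,127,146);print("plate",rect(P),np.median(P[:,2]))
G=sel(X,527,174,50,152,175);print("grip",rect(G),G.mean(0),np.median(G[:,2]))
B=sel(X,527,174,250,-20,20);print(np.median(B[:,2]))
E
```

```text
[531.5 170.8 268.1] [ 180.    -0.1 -167.3] [0.3 0.3 0.3 1.5 0.  0.1]
plate (array([528.7, 174. ]), array([ 92. , 114.2]), 13.3, 9786) 135.39882980882788
grip (array([528.2, 174.1]), array([43.3, 13.8]), 12.7, 757) [527.4 173.8 161. ] 161.23471337097763
-0.5776839319386964
```

View pics/w1b.png

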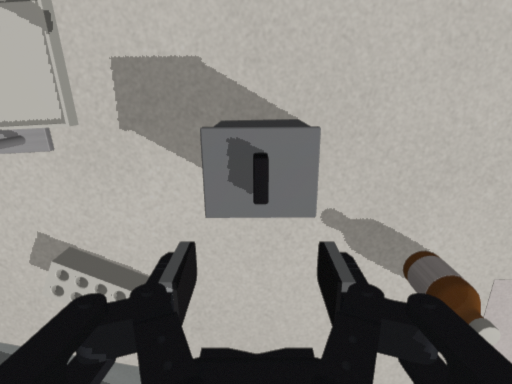

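The wrist view shows the lid centred at pixel (261,172), with its grip bar at (261,178) between the fingers. I'll descend and pinch the bar.

>>> {"api": "play_rows", "payload": {
  "increments": [
    {"dx":-0.033,"dy":0.04,"dz":-0.3,"rx":0,"ry":0,"rz":0.002,"grip":0.7},
    {"dx":0,"dy":0,"dz":-0.3,"rx":0,"ry":0,"rz":0,"grip":0.6},
    {"dx":0,"dy":0,"dz":-0.3,"rx":0,"ry":0,"rz":0,"grip":0.6},
    {"dx":0,"dy":0,"dz":-0.3,"rx":0,"ry":0,"rz":0,"grip":0.6},
    {"dx":0,"dy":0,"dz":-0.3,"rx":0,"ry":0,"rz":0,"grip":0.6},
    {"dx":0,"dy":0,"dz":-0.193,"rx":0,"ry":0,"rz":0,"grip":0.5},
    {"dx":0,"dy":0,"dz":0,"rx":0,"ry":0,"rz":0,"grip":0.0},
    {"dx":0,"dy":0,"dz":0,"rx":0,"ry":0,"rz":0,"grip":0.0}
  ],
  "squeeze": 50
}}

```text
time_s: 2.25
position: [526.8, 176.0, 141.9]
ee_rot: [-3.142, -0.002, -2.908]
contact_force: [-0.9, 0.4, -0.4]
finger_gap: 19.6
finger_force: 0.0
```

>>> {"api": "play_rows", "payload": {
  "increments": [
    {"dx":0,"dy":0,"dz":0,"rx":0,"ry":0,"rz":0,"grip":0.0},
    {"dx":0,"dy":0,"dz":0,"rx":0,"ry":0,"rz":0,"grip":0.0},
    {"dx":0,"dy":0,"dz":0,"rx":0,"ry":0,"rz":0,"grip":0.0},
    {"dx":0,"dy":0,"dz":0,"rx":0,"ry":0,"rz":0,"grip":0.0}
  ]
}}

```text
time_s: 2.58
position: [528.9, 175.5, 143.3]
ee_rot: [3.141, 0.002, -2.91]
contact_force: [-0.0, -0.2, 0.0]
finger_gap: 0.1
finger_force: 0.0
```

```bash
python3 - <<'E'
from fit import *
from plant import manip
s=manip.read_state();print(s)
a=snap("wrist","w2")["p"];b=snap("side","s2")["p"];c=snap("scene","c2")["p"]
b=cv2.resize(b[120:240,180:340],(400,300),interpolation=2);c=cv2.resize(c[100:220,200:360],(400,300),interpolation=2)
cv2.imwrite("pics/m2.png",np.vstack([np.hstack([cv2.resize(a,(400,300)),b]),np.hstack([c,c*0])]))
for n in("c2","s2"):
    X=pts(n);G=sel(X,527,174,90,127,146);print(n,rect(G))
E
```

```text
{'time_s': 2.5833, 'joint_positions': array([0.3, 0.4, 0. , 1.2, 0. , 0.1]), 'qd': array([-0.,  0., -0., -0., -0., -0.]), 'effort': array([  0.1, -43.4,  24.5,  -0. ,   0. ,   0. ]), 'position': array([528.9, 175.5, 143.3]), 'ee_rot': array([ 3.1,  0. , -2.9]), 'contact_force': array([-0. , -0.2,  0. ]), 'wrist_torque': array([ 0., -0., -0.]), 'finger_force': 0.0, 'finger_gap': 0.054028984159138364}
c2 (array([529.5, 175.4]), array([ 95.2, 118.5]), 12.2, 491)
s2 (array([529.7, 171. ]), array([ 91.9, 118.9]), 12.4, 383)
```

View pics/m2.png

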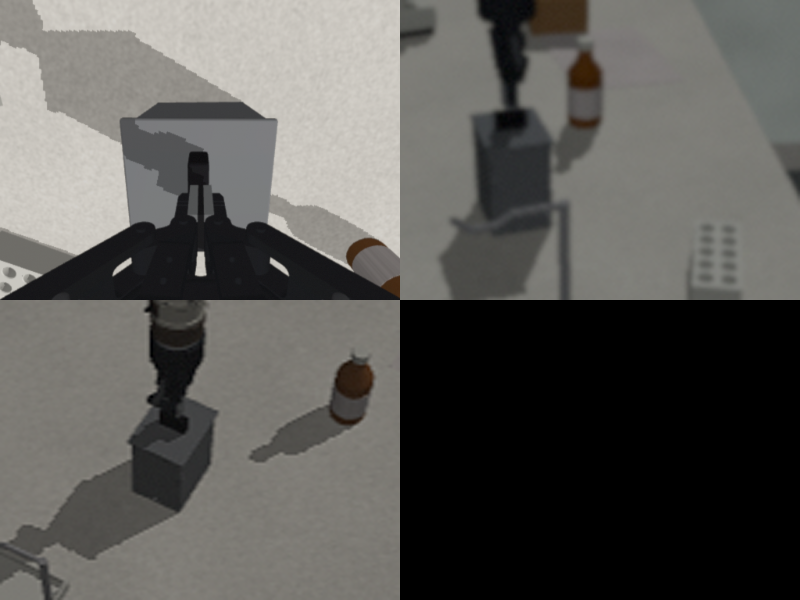

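The fingers are fully shut at wrist pixel (200,190), just beyond the bar's near half at (198,165), so they either sit above the bar or past its far end. I'll get their 3D position from depth.

```bash
python3 - <<'E'
from fit import *
X=cloud(load("w2"))
for v in range(190,300,6): print(v,X[v,250],X[v,244],X[v,268])
for n in("c2","s2"):
    Y=pts(n);Q=sel(Y,527,174,60,150,220)
    for z in range(150,220,8):
        q=Q[(Q[:,2]>=z)&(Q[:,2]<z+8)]
        if len(q):print(n,z,len(q),q.mean(0),q.min(0),q.max(0))
E
```

```text
190 [506.2 166.4 136. ] [507. 163. 136.] [503.8 176.4 136. ]
196 [508.1 166.9 141.1] [508.6 163.6 142. ] [507.8 177.5 134.6]
202 [507.8 167.  151.8] [508.4 163.9 152.2] [510.7 178.1 136.6]
208 [508.4 167.3 159.2] [508.5 164.3 160.7] [514.6 179.1 135.9]
214 [510.7 167.9 161.4] [511.6 165.  160.9] [518.3 180.  135.8]
220 [514.  168.6 161.2] [514.6 165.7 161.2] [522.2 181.  135.2]
226 [517.  169.3 161.5] [517.8 166.4 161.3] [525.5 181.8 136.3]
232 [519.9 170.  162.2] [521.1 167.1 161.3] [529.5 182.8 135.8]
238 [518.7 169.9 171.5] [519.7 167.2 170.9] [517.1 178.4 170.8]
244 [518.9 170.1 177.4] [519.4 167.3 177.6] [517.2 178.2 177. ]
250 [518.8 170.1 183.3] [519.7 167.6 182.7] [517.4 178.  182.5]
256 [519.1 170.3 188.1] [519.4 167.8 188.6] [517.3 177.8 188.1]
262 [519.5 170.5 192.3] [519.8 168.  192.8] [517.5 177.7 192.9]
268 [518.9 170.4 197.9] [519.8 168.2 197.4] [517.6 177.5 197.4]
274 [519.4 170.6 201.5] [519.6 168.3 202. ] [517.4 177.3 202.1]
280 [517.6 170.3 208.2] [518.5 168.3 207.7] [515.7 176.6 209. ]
286 [517.8 170.4 211.7] [518.6 168.4 211.2] [516.7 176.8 211.2]
292 [519.4 170.
[... 665 characters left out ...]
]
c2 214 12 [539.9 169.9 216.4] [529.8 148.5 214.1] [549.3 209.2 219.6]
s2 150 27 [527.8 165.6 153.9] [509.4 159.5 150.2] [549.3 174.  157.9]
s2 158 31 [529.3 169.9 160.3] [509.7 161.  158. ] [549.6 181.4 165.7]
s2 166 11 [528.9 166.6 170.2] [519.8 160.9 166.4] [539.8 173.7 173.8]
s2 174 15 [530.7 165.6 177.4] [520.2 159.8 174.4] [540.1 171.9 181.3]
s2 182 16 [530.3 163.8 185.9] [520.5 155.1 182.5] [540.3 171.  189.9]
s2 190 17 [530.2 165.9 193.3] [517.4 159.7 190. ] [540.5 181.8 197.7]
s2 198 8 [526.7 163.1 200.8] [517.7 157.2 198.4] [537.2 174.  205.9]
s2 206 22 [526.6 161.5 210.8] [511.4 141.5 206.7] [547.  199.9 213.8]
s2 214 14 [529.1 154.9 216.8] [511.8 134.6 214.4] [547.1 197.  220. ]
```

```bash
python3 - <<'E'
from fit import *
X=cloud(load("w2"))
for v in range(230,240):
  print(v,*[X[v,u] for u in(236,244,250,256,262,268)])
# tips at start & w1b (open) : lowest robot z in wrist view near TCP
for n,c in(("w1b",(531.5,170.8)),("wrist0",(177.7,466.6))):
    Y=pts(n);Q=sel(Y,*c,90,185,400);Q=Q[np.argsort(Q[:,2])];print(n,len(Q),Q[:400:40])
Y=pts("scene0");Q=sel(Y,177.7,466.6,90,150,400);print(np.sort(Q[:,2])[:10])
Y=pts("side0");Q=sel(Y,177.7,466.6,90,150,400);print(np.sort(Q[:,2])[:10])
E
```

```text
230 [533.3 163.9 134.4] [520.  166.9 161.2] [519.7 169.9 160.4] [518.5 172.8 161.4] [517.7 175.7 161.7] [528.7 182.6 134.7]
231 [533.7 164.  135. ] [520.4 167.  161.6] [519.6 169.9 161.7] [518.8 172.9 162.1] [518.5 176.  161.1] [529.1 182.7 135.3]
232 [533.8 164.1 136. ] [521.1 167.1 161.3] [519.9 170.  162.2] [519.6 173.1 161.4] [519.1 176.1 161. ] [529.5 182.8 135.8]
233 [534.8 164.3 135.3] [522.  167.3 160.5] [520.9 170.2 161.4] [520.3 173.2 161.2] [519.  176.1 162.3] [530.1 182.9 136. ]
234 [535.2 164.4 135.8] [522.7 167.4 160.2] [521.6 170.4 161. ] [520.5 173.3 161.8] [519.9 176.3 161.7] [531.  183.2 135.3]
235 [536.1 164.5 135.2] [522.4 167.4 162. ] [521.6 170.4 162.2] [521.  173.4 161.8] [520.4 176.4 161.6] [531.2 183.2 136.4]
236 [536.9 164.7 135.1] [523.5 167.6 160.7] [521.9 170.5 162.7] [522.5 173.7 159.9] [521.3 176.6 160.9] [532.3 183.5 135.4]
237 [536.6 164.7 136.9] [519.4 167.1 170.4] [519.3 170.  169.4] [518.3 172.8 170. ] [517.7 175.6 169.8] [516.7 178.3 170.5]
238 [537.8 164.9 135.9] [519.7 167.2 170.9] [518.7 169.9 171.5] [518.8 172.9 170.1] [517.9 175.6 170.6] [517.1 178.4 170.8]
239 [538.6 165.1 135.6] [519.8 167.2 171.8] [519.4 170.1 171.2] [518.4 172.8 171.9] [518.1 175.7 171.3] [517.3 178.4 171.5]
w1b 34814 [[518.2 198.6 294.3]
 [539.4 141.7 296.4]
 [545.7 143.4 297.5]
 [543.1 142.6 298.3]
 [513.5 201.7 299. ]
 [530.1 139.9 299.9]
 [528.2 200.8 300.4]
 [535.3 140.9 300.9]
 [528.4 137.1 301.4]
 [527.9 137.6 302. ]]
wrist0 33589 [[156.4 429.2 242.7]
 [169.1 424.4 244. ]
 [195.2 506.4 244.9]
 [170.7 423.6 245.5]
 [163.9 426.5 246.1]
 [150.7 425.7 246.6]
 [164.8 425.9 247. ]
 [160.8 428.  247.6]
 [151.2 428.  248.1]
 [151.4 427.5 248.5]]
[240.6 246.5 246.6 247.2 247.8 247.9 248.  248.2 248.9 250.9]
[242.6 242.9 243.1 243.4 243.8 243.9 244.4 244.8 245.6 245.9]
```

The depth readings put the shut fingertips about 26 mm higher than the reported TCP (168.5 against 142.5 mm). The open-finger views give about the same offset. So the fingers closed above the bar, and I'll correct for this by opening and going 25 mm lower.

>>> {"api": "play_rows", "payload": {
  "increments": [
    {"dx":0,"dy":-0.013,"dz":0,"rx":0,"ry":0,"rz":0,"grip":0.5},
    {"dx":0,"dy":0,"dz":0,"rx":0,"ry":0,"rz":0,"grip":0.5},
    {"dx":0,"dy":0,"dz":0,"rx":0,"ry":0,"rz":0,"grip":0.5},
    {"dx":0,"dy":0,"dz":0,"rx":0,"ry":0,"rz":0,"grip":0.5},
    {"dx":0,"dy":0,"dz":-0.16,"rx":0,"ry":0,"rz":0,"grip":0.5},
    {"dx":0,"dy":0,"dz":-0.16,"rx":0,"ry":0,"rz":0,"grip":0.5},
    {"dx":0,"dy":0,"dz":0,"rx":0,"ry":0,"rz":0,"grip":0},
    {"dx":0,"dy":0,"dz":0,"rx":0,"ry":0,"rz":0,"grip":0}
  ]
}}

```text
time_s: 3.4
position: [527.6, 174.0, 117.5]
ee_rot: [-3.141, -0.002, -2.91]
contact_force: [0.7, -0.3, -0.1]
finger_gap: 19.6
finger_force: 0.0
```

>>> {"api": "play_rows", "payload": {
  "increments": [
    {"dx":0,"dy":0,"dz":0,"rx":0,"ry":0,"rz":0,"grip":0},
    {"dx":0,"dy":0,"dz":0,"rx":0,"ry":0,"rz":0,"grip":0},
    {"dx":0,"dy":0,"dz":0,"rx":0,"ry":0,"rz":0,"grip":0},
    {"dx":0,"dy":0,"dz":0,"rx":0,"ry":0,"rz":0,"grip":0}
  ]
}}

```text
time_s: 3.73
position: [528.4, 174.3, 118.5]
ee_rot: [3.142, 0.001, -2.91]
contact_force: [-0.4, -0.4, -1.4]
finger_gap: 12.8
finger_force: 51.9
```

The fingers now hold the bar (gap 12.8 mm, 52 N). I'll lift the lid and carry it to bare bench near (372,129).

>>> {"api": "play_rows", "payload": {
  "increments": [
    {"dx":0,"dy":0,"dz":0.1,"rx":0,"ry":0,"rz":0,"grip":0},
    {"dx":0,"dy":0,"dz":0.15,"rx":0,"ry":0,"rz":0,"grip":0},
    {"dx":0,"dy":0,"dz":0.2,"rx":0,"ry":0,"rz":0,"grip":0},
    {"dx":0,"dy":0,"dz":0.15,"rx":0,"ry":0,"rz":0,"grip":0},
    {"dx":-0.2,"dy":-0.06,"dz":0,"rx":0,"ry":0,"rz":0,"grip":0},
    {"dx":-0.3,"dy":-0.09,"dz":0,"rx":0,"ry":0,"rz":0,"grip":0},
    {"dx":-0.3,"dy":-0.09,"dz":0,"rx":0,"ry":0,"rz":0,"grip":0},
    {"dx":-0.3,"dy":-0.09,"dz":0,"rx":0,"ry":0,"rz":0,"grip":0}
  ]
}}

```text
time_s: 4.4
position: [445.1, 149.3, 163.8]
ee_rot: [3.142, 0.001, -2.91]
contact_force: [0.3, -0.3, -0.8]
finger_gap: 12.8
finger_force: 51.9
```

>>> {"api": "play_rows", "payload": {
  "increments": [
    {"dx":-0.3,"dy":-0.09,"dz":0,"rx":0,"ry":0,"rz":0,"grip":0},
    {"dx":-0.3,"dy":-0.09,"dz":0,"rx":0,"ry":0,"rz":0,"grip":0},
    {"dx":-0.3,"dy":-0.09,"dz":-0.2,"rx":0,"ry":0,"rz":0,"grip":0},
    {"dx":0,"dy":0,"dz":-0.3,"rx":0,"ry":0,"rz":0,"grip":0},
    {"dx":0,"dy":0,"dz":-0.3,"rx":0,"ry":0,"rz":0,"grip":0},
    {"dx":0,"dy":0,"dz":-0.3,"rx":0,"ry":0,"rz":0,"grip":0},
    {"dx":0,"dy":0,"dz":-0.3,"rx":0,"ry":0,"rz":0,"grip":0},
    {"dx":0,"dy":0,"dz":-0.3,"rx":0,"ry":0,"rz":0,"grip":0}
  ]
}}

```text
time_s: 5.07
position: [379.0, 129.5, 35.7]
ee_rot: [3.141, 0.002, -2.91]
contact_force: [-0.3, 0.5, -0.4]
finger_gap: 12.8
finger_force: 52.0
```

>>> {"api": "play_rows", "payload": {
  "increments": [
    {"dx":0,"dy":0,"dz":-0.25,"rx":0,"ry":0,"rz":0,"grip":0},
    {"dx":0,"dy":0,"dz":0,"rx":0,"ry":0,"rz":0,"grip":0},
    {"dx":0,"dy":0,"dz":0,"rx":0,"ry":0,"rz":0,"grip":0}
  ]
}}

```text
time_s: 5.32
position: [377.7, 129.1, 16.9]
ee_rot: [-3.141, -0.002, -2.91]
contact_force: [0.1, 0.4, -0.7]
finger_gap: 12.5
finger_force: 51.9
```

>>> {"api": "play_rows", "payload": {
  "increments": [
    {"dx":0,"dy":0,"dz":-0.1,"rx":0,"ry":0,"rz":0,"grip":0},
    {"dx":0,"dy":0,"dz":-0.1,"rx":0,"ry":0,"rz":0,"grip":0},
    {"dx":0,"dy":0,"dz":-0.03,"rx":0,"ry":0,"rz":0,"grip":0},
    {"dx":0,"dy":0,"dz":-0.03,"rx":0,"ry":0,"rz":0,"grip":0},
    {"dx":0,"dy":0,"dz":0,"rx":0,"ry":0,"rz":0,"grip":0},
    {"dx":0,"dy":0,"dz":0,"rx":0,"ry":0,"rz":0,"grip":0}
  ]
}}

```text
time_s: 5.82
position: [378.3, 129.3, -2.5]
ee_rot: [3.142, 0.0, -2.91]
contact_force: [0.0, -0.4, -1.0]
finger_gap: 12.7
finger_force: 51.9
```

```bash
python3 - <<'E'
from fit import *
from plant import manip
s=manip.read_state();print(s["position"],s["contact_force"])
for n,t in(("side","s3"),("wrist","w3"),("scene","c3")):
    snap(n,t);X=pts(t);P=sel(X,378,129,85,8,24);print(n,rect(P),np.median(P[:,2]))
E
```

```text
[378.3 129.3  -2.5] [ 0.  -0.4 -1. ]
side (array([380.1, 126.7]), array([ 91., 120.]), 13.1, 420) 13.189958152991192
wrist (array([378.9, 129.4]), array([ 92. , 114.1]), 13.3, 22630) 14.819438548941237
scene (array([395.8, 132.5]), array([151.7, 104.9]), 75.3, 382) 15.21274897750732
```

>>> {"api": "play_rows", "payload": {
  "increments": [
    {"dx":0,"dy":0,"dz":-0.02,"rx":0,"ry":0,"rz":0,"grip":0},
    {"dx":0,"dy":0,"dz":0,"rx":0,"ry":0,"rz":0,"grip":0}
  ]
}}

```text
time_s: 6.13
position: [378.8, 129.4, -3.8]
ee_rot: [3.142, 0.001, -2.91]
contact_force: [-0.0, 0.5, 0.8]
finger_gap: 12.9
finger_force: 52.3
```

>>> {"api": "play_rows", "payload": {
  "increments": [
    {"dx":0,"dy":0,"dz":0,"rx":0,"ry":0,"rz":0,"grip":0.4},
    {"dx":0,"dy":0,"dz":0,"rx":0,"ry":0,"rz":0,"grip":0.4},
    {"dx":0,"dy":0,"dz":0,"rx":0,"ry":0,"rz":0,"grip":0.5},
    {"dx":0,"dy":0,"dz":0.1,"rx":0,"ry":0,"rz":0,"grip":0.5},
    {"dx":0,"dy":0,"dz":0.3,"rx":0,"ry":0,"rz":0,"grip":0.5},
    {"dx":0,"dy":0,"dz":0.4,"rx":0,"ry":0,"rz":0,"grip":0.5},
    {"dx":0,"dy":0,"dz":0.4,"rx":0,"ry":0,"rz":0,"grip":0.5},
    {"dx":0,"dy":0,"dz":0.4,"rx":0,"ry":0,"rz":0,"grip":0.5}
  ]
}}

```text
time_s: 6.8
position: [377.7, 129.1, 117.6]
ee_rot: [-3.142, -0.001, -2.91]
contact_force: [0.5, -0.5, -0.5]
finger_gap: 42.4
finger_force: 0.0
```

>>> {"api": "play_rows", "payload": {
  "increments": [
    {"dx":0.2,"dy":0.06,"dz":0.4,"rx":0,"ry":0,"rz":0,"grip":0.5},
    {"dx":0.3,"dy":0.09,"dz":0.4,"rx":0,"ry":0,"rz":0,"grip":0.5},
    {"dx":0.3,"dy":0.09,"dz":0.4,"rx":0,"ry":0,"rz":0,"grip":0.5},
    {"dx":0.3,"dy":0.09,"dz":0.4,"rx":0,"ry":0,"rz":0,"grip":0.5},
    {"dx":0.3,"dy":0.09,"dz":0.3,"rx":0,"ry":0,"rz":0,"grip":0.5},
    {"dx":0.3,"dy":0.09,"dz":0,"rx":0,"ry":0,"rz":0,"grip":0.5},
    {"dx":0.3,"dy":0.09,"dz":0,"rx":0,"ry":0,"rz":0,"grip":0.5},
    {"dx":0,"dy":0,"dz":0,"rx":0,"ry":0,"rz":0,"grip":0.5}
  ]
}}

```text
time_s: 7.47
position: [531.5, 175.2, 258.0]
ee_rot: [3.141, 0.002, -2.91]
contact_force: [-0.9, 0.0, -0.2]
finger_gap: 43.0
finger_force: 0.0
```

```bash
python3 - <<'E'
from fit import *
from plant import manip
s=manip.read_state();print(s["position"],s["ee_rot"]*57.3)
a=snap("wrist","w4")["p"];X=pts("w4")
D=sel(X,528.7,174,80,122,138);print("rim",rect(D),np.median(D[:,2]))
for z0,z1 in((112,130),(85,100),(25,45)):
  Q=sel(X,528.7,174,36,z0,z1);print(z0,rect(Q),np.median(Q[:,2]),Q.mean(0))
Y=pts("w4");P=sel(Y,378,129,85,8,24);print("lid",rect(P),np.median(P[:,2]),P.std(0))
c=snap("side","s4");P=sel(pts("s4"),378,129,85,8,24);print("lid",rect(P),np.median(P[:,2]))
E
```

```text
[531.5 175.2 258. ] [ 180.     0.1 -166.7]
rim (array([528.1, 175.3]), array([ 84.3, 106.1]), 13.9, 2315) 129.1223546627518
112 (array([530.2, 176.2]), array([21.6,  7.1]), 13.4, 174) 118.33940189466449 [529.7 176.  118.2]
85 (array([528.2, 175. ]), array([16.5, 16.2]), 45.3, 41) 86.5061115531516 [526.4 175.8  88.9]
25 (array([532.4, 174.9]), array([57. , 71.4]), 13.2, 1002) 32.34092109110304 [529.4 172.9  31.5]
lid (array([391.6, 132.8]), array([ 66.4, 114. ]), 13.3, 5529) 13.359969841874312 [20.5 33.6  0.9]
lid (array([381.3, 127.2]), array([ 92.5, 119.7]), 12.6, 440) 11.865974157923112
```

View pics/w4.png

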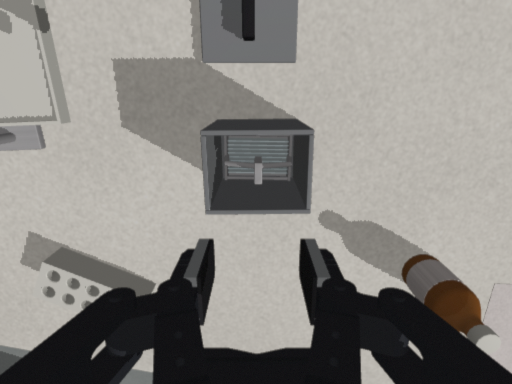

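The picture shows the dish open with its rim around (258,170), the rack's tab at (258,172), and the lid lying flat at (248,30). Next is to descend onto the tab.

>>> {"api": "play_rows", "payload": {
  "increments": [
    {"dx":-0.02,"dy":0.01,"dz":-0.36,"rx":0,"ry":0,"rz":0,"grip":0.45},
    {"dx":0,"dy":0,"dz":-0.36,"rx":0,"ry":0,"rz":0,"grip":0.45},
    {"dx":0,"dy":0,"dz":-0.36,"rx":0,"ry":0,"rz":0,"grip":0.45},
    {"dx":0,"dy":0,"dz":-0.36,"rx":0,"ry":0,"rz":0,"grip":0.45},
    {"dx":0,"dy":0,"dz":-0.3,"rx":0,"ry":0,"rz":0,"grip":0.45},
    {"dx":0,"dy":0,"dz":-0.3,"rx":0,"ry":0,"rz":0,"grip":0.45},
    {"dx":0,"dy":0,"dz":-0.2,"rx":0,"ry":0,"rz":0,"grip":0.45},
    {"dx":0,"dy":0,"dz":-0.2,"rx":0,"ry":0,"rz":0,"grip":0.45}
  ],
  "squeeze": 60
}}

```text
time_s: 8.23
position: [524.7, 174.4, 74.6]
ee_rot: [-3.141, -0.002, -2.91]
contact_force: [0.1, -0.2, -0.2]
finger_gap: 38.6
finger_force: 0.0
```

>>> {"api": "play_rows", "payload": {
  "increments": [
    {"dx":0,"dy":0,"dz":0,"rx":0,"ry":0,"rz":0,"grip":0},
    {"dx":0,"dy":0,"dz":0,"rx":0,"ry":0,"rz":0,"grip":0},
    {"dx":0,"dy":0,"dz":0,"rx":0,"ry":0,"rz":0,"grip":0},
    {"dx":0,"dy":0,"dz":0,"rx":0,"ry":0,"rz":0,"grip":0},
    {"dx":0,"dy":0,"dz":0,"rx":0,"ry":0,"rz":0,"grip":0},
    {"dx":0,"dy":0,"dz":0,"rx":0,"ry":0,"rz":0,"grip":0}
  ]
}}

```text
time_s: 8.73
position: [527.2, 175.2, 76.3]
ee_rot: [3.141, 0.001, -2.91]
contact_force: [-0.6, 0.0, 0.9]
finger_gap: 6.0
finger_force: 61.9
```

>>> {"api": "play_rows", "payload": {
  "increments": [
    {"dx":0,"dy":0,"dz":0.1,"rx":0,"ry":0,"rz":0,"grip":0},
    {"dx":0,"dy":0,"dz":0.2,"rx":0,"ry":0,"rz":0,"grip":0},
    {"dx":0,"dy":0,"dz":0.3,"rx":0,"ry":0,"rz":0,"grip":0},
    {"dx":0,"dy":0,"dz":0.3,"rx":0,"ry":0,"rz":0,"grip":0},
    {"dx":0,"dy":0,"dz":0.3,"rx":0,"ry":0,"rz":0,"grip":0},
    {"dx":0,"dy":0,"dz":0.3,"rx":0,"ry":0,"rz":0,"grip":0},
    {"dx":0,"dy":0,"dz":0.3,"rx":0,"ry":0,"rz":0,"grip":0},
    {"dx":0,"dy":0,"dz":0.2,"rx":0,"ry":0,"rz":0,"grip":0}
  ]
}}

```text
time_s: 9.4
position: [527.4, 175.2, 228.6]
ee_rot: [3.141, 0.003, -2.91]
contact_force: [1.2, 0.7, -1.8]
finger_gap: 6.6
finger_force: 61.5
```

>>> {"api": "play_rows", "payload": {
  "increments": [
    {"dx":0,"dy":0,"dz":0.07,"rx":0,"ry":0,"rz":0,"grip":0},
    {"dx":0,"dy":0,"dz":0,"rx":0,"ry":0,"rz":0,"grip":0},
    {"dx":0,"dy":0,"dz":0,"rx":0,"ry":0,"rz":0,"grip":0}
  ]
}}

```text
time_s: 9.65
position: [526.4, 174.9, 230.2]
ee_rot: [-3.142, -0.001, -2.91]
contact_force: [0.1, -0.1, -2.7]
finger_gap: 6.6
finger_force: 61.5
```

```bash
python3 - <<'E'
from fit import *
from plant import manip
s=manip.read_state();print(s["position"],s["ee_rot"]*57.3,s["finger_gap"],s["contact_force"],s["joint_positions"].round(2))
ims=[]
for n,t in(("wrist","w5"),("side","s5"),("scene","c5")):
    ims.append(snap(n,t)["p"]);X=pts(t)
    T=sel(X,528,175,75,180,198);print(n,"tray top",rect(T),np.median(T[:,2]) if len(T) else "")
b=cv2.resize(ims[1][60:220,160:373],(400,300));c=cv2.resize(ims[2][60:220,180:393],(400,300))
cv2.imwrite("pics/m5.png",np.vstack([np.hstack([cv2.resize(ims[0],(400,300)),b]),np.hstack([c,c*0])]))
E
```

```text
[526.4 174.9 230.2] [-180.    -0.  -166.7] 6.555508562965707 [ 0.1 -0.1 -2.7] [0.3 0.3 0.2 1.4 0.  0.1]
wrist tray top (array([530.8, 176.1]), array([60.6, 84.5]), 13.1, 6179) 185.9259217284933
side tray top (array([531.7, 174.7]), array([61.3, 89.2]), 12.5, 173) 184.05307683429825
scene tray top (array([531.7, 175.5]), array([62.1, 91.1]), 12.5, 218) 185.07092123732747
```

View pics/m5.png

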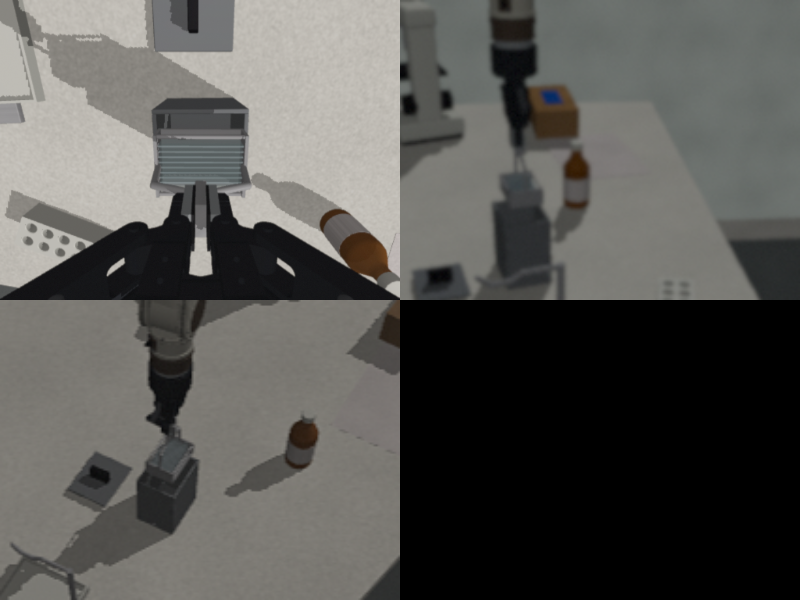

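The rack is held upright and clear of the rim: its tray is at wrist (200,165), with its centre measured at (530.8,176.1). Next I'll carry it around to the tip side of the hook.

>>> {"api": "play_rows", "payload": {
  "increments": [
    {"dx":-0.08,"dy":-0.15,"dz":0,"rx":0,"ry":0,"rz":0.0033,"grip":0},
    {"dx":-0.14,"dy":-0.3,"dz":0,"rx":0,"ry":0,"rz":0.0033,"grip":0},
    {"dx":-0.14,"dy":-0.3,"dz":0,"rx":0,"ry":0,"rz":0,"grip":0},
    {"dx":-0.14,"dy":-0.3,"dz":0,"rx":0,"ry":0,"rz":0,"grip":0},
    {"dx":-0.14,"dy":-0.3,"dz":0,"rx":0,"ry":0,"rz":0,"grip":0},
    {"dx":-0.14,"dy":-0.3,"dz":0,"rx":0,"ry":0,"rz":0,"grip":0},
    {"dx":-0.14,"dy":-0.3,"dz":0,"rx":0,"ry":0,"rz":0,"grip":0},
    {"dx":-0.14,"dy":-0.3,"dz":0,"rx":0,"ry":0,"rz":0,"grip":0}
  ]
}}

```text
time_s: 10.47
position: [445.9, 5.3, 229.6]
ee_rot: [3.141, -0.002, -2.889]
contact_force: [0.1, -1.3, -2.4]
finger_gap: 6.5
finger_force: 61.5
```

>>> {"api": "play_rows", "payload": {
  "increments": [
    {"dx":-0.14,"dy":-0.3,"dz":0,"rx":0,"ry":0,"rz":0,"grip":0},
    {"dx":-0.14,"dy":-0.3,"dz":0,"rx":0,"ry":0,"rz":0,"grip":0},
    {"dx":-0.14,"dy":-0.3,"dz":0,"rx":0,"ry":0,"rz":0,"grip":0},
    {"dx":-0.14,"dy":-0.3,"dz":0,"rx":0,"ry":0,"rz":0,"grip":0},
    {"dx":0,"dy":-0.3,"dz":0,"rx":0,"ry":0,"rz":0,"grip":0},
    {"dx":0,"dy":-0.3,"dz":0,"rx":0,"ry":0,"rz":0,"grip":0},
    {"dx":0,"dy":-0.3,"dz":0,"rx":0,"ry":0,"rz":0,"grip":0},
    {"dx":0,"dy":-0.3,"dz":0,"rx":0,"ry":0,"rz":0,"grip":0}
  ]
}}

```text
time_s: 11.13
position: [404.4, -174.6, 229.8]
ee_rot: [3.141, -0.001, -2.889]
contact_force: [0.5, -0.1, -1.7]
finger_gap: 6.3
finger_force: 61.5
```

>>> {"api": "play_rows", "payload": {
  "increments": [
    {"dx":0,"dy":-0.15,"dz":0,"rx":0,"ry":0,"rz":0,"grip":0},
    {"dx":0,"dy":0,"dz":0,"rx":0,"ry":0,"rz":0,"grip":0},
    {"dx":0,"dy":0,"dz":0,"rx":0,"ry":0,"rz":0,"grip":0}
  ]
}}

```text
time_s: 11.38
position: [404.7, -184.8, 229.9]
ee_rot: [3.14, -0.001, -2.89]
contact_force: [-0.7, 1.1, -2.6]
finger_gap: 6.5
finger_force: 61.5
```

```bash
python3 - <<'E'
from fit import *
from plant import manip
s=manip.read_state();print(s["position"],s["ee_rot"]*57.3,s["finger_gap"],s["contact_force"])
p=s["position"];ims=[]
for n,t in(("wrist","w6"),("side","s6"),("scene","c6")):
    ims.append(snap(n,t)["p"]);X=pts(t)
    T=sel(X,p[0]+3,p[1]+1,75,180,198);T=T[T[:,0]<p[0]+38] ;print(n,"tray top",rect(T),np.median(T[:,2]) if len(T) else "")
    K=sel(X,530,-155,75,150,260)
    if len(K)>20: print("hook",rect(K),np.sort(K[:,0])[:3])
b=cv2.resize(ims[1][120:360,160:480],(400,300));c=cv2.resize(ims[2][120:300,100:340],(400,300))
cv2.imwrite("pics/m6.png",np.vstack([np.hstack([cv2.resize(ims[0],(400,300)),b]),np.hstack([c,c*0])]))
E
```

```text
[ 404.7 -184.8  229.9] [ 179.9   -0.1 -165.6] 6.537258615294721 [-0.7  1.1 -2.6]
wrist tray top (array([ 408.9, -183.5]), array([60.1, 84.2]), 14.2, 5957) 185.74382021884298
hook (array([ 493.9, -166.3]), array([52.5,  8. ]), 14.4, 424) [468.4 468.5 468.7]
side tray top (array([ 409.5, -184.1]), array([59.5, 87.1]), 13.6, 304) 185.05881123484022
hook (array([ 529. , -159.2]), array([122.3,  10.7]), 14.8, 229) [470.  470.1 472.2]
scene tray top (array([ 410.3, -182.2]), array([60.5, 87.2]), 12.9, 298) 185.5558678836646
hook (array([ 530.5, -155.6]), array([122.4,  12.5]), 13.9, 118) [471.6 472.3 472.4]
```

View pics/m6.png

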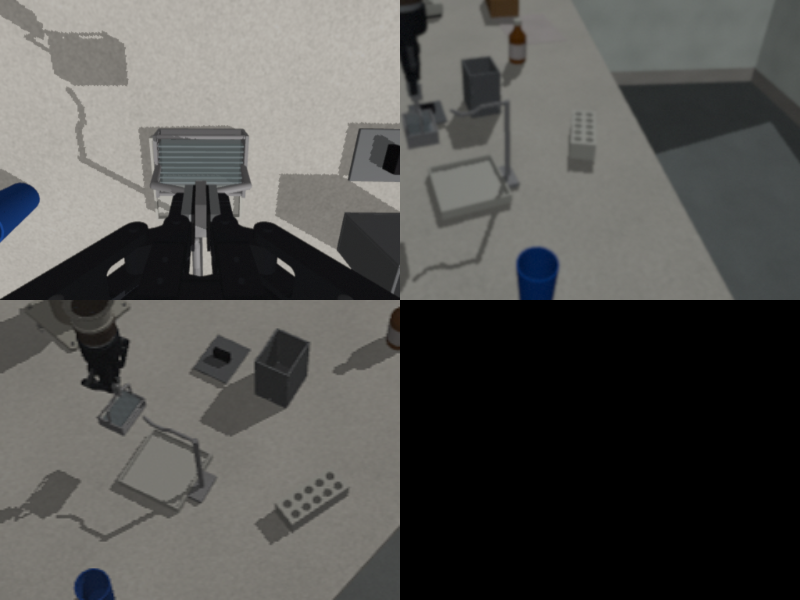

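The views show the rack level in front of the hook, with the tip at scene crop (145,420). The seat works out at about (501,-164). I'll lower 14 mm and advance along the hook.

>>> {"api": "play_rows", "payload": {
  "increments": [
    {"dx":0,"dy":0,"dz":-0.09,"rx":0,"ry":0,"rz":0,"grip":0},
    {"dx":0,"dy":0,"dz":-0.09,"rx":0,"ry":0,"rz":0,"grip":0},
    {"dx":0.08,"dy":0.017,"dz":0,"rx":0,"ry":0,"rz":0,"grip":0},
    {"dx":0.15,"dy":0.032,"dz":0,"rx":0,"ry":0,"rz":0,"grip":0},
    {"dx":0.15,"dy":0.032,"dz":0,"rx":0,"ry":0,"rz":0,"grip":0},
    {"dx":0.15,"dy":0.032,"dz":0,"rx":0,"ry":0,"rz":0,"grip":0},
    {"dx":0.1,"dy":0.02,"dz":0,"rx":0,"ry":0,"rz":0,"grip":0},
    {"dx":0,"dy":0,"dz":0,"rx":0,"ry":0,"rz":0,"grip":0}
  ]
}}

```text
time_s: 12.2
position: [454.8, -174.6, 217.0]
ee_rot: [-3.141, 0.001, -2.887]
contact_force: [0.1, -0.9, -2.5]
finger_gap: 6.5
finger_force: 61.5
```

>>> {"api": "play_rows", "payload": {
  "increments": [
    {"dx":0.1,"dy":0.02,"dz":0,"rx":0,"ry":0,"rz":0,"grip":0},
    {"dx":0.1,"dy":0.022,"dz":0,"rx":0,"ry":0,"rz":0,"grip":0},
    {"dx":0,"dy":0,"dz":0,"rx":0,"ry":0,"rz":0,"grip":0}
  ]
}}

```text
time_s: 12.45
position: [469.0, -171.7, 217.1]
ee_rot: [-3.141, 0.001, -2.888]
contact_force: [0.7, -1.1, -2.1]
finger_gap: 6.3
finger_force: 61.5
```

>>> {"api": "play_rows", "payload": {
  "increments": [
    {"dx":0.125,"dy":0.028,"dz":0,"rx":0,"ry":0,"rz":0,"grip":0},
    {"dx":0.125,"dy":0.028,"dz":0,"rx":0,"ry":0,"rz":0,"grip":0},
    {"dx":0.12,"dy":0.028,"dz":0,"rx":0,"ry":0,"rz":0,"grip":0},
    {"dx":0,"dy":0,"dz":0,"rx":0,"ry":0,"rz":0,"grip":0}
  ]
}}

```text
time_s: 12.78
position: [497.3, -165.2, 217.0]
ee_rot: [-3.141, 0.001, -2.888]
contact_force: [0.5, -0.1, -2.3]
finger_gap: 6.4
finger_force: 61.5
```

```bash
python3 - <<'E'
from fit import *
from plant import manip
s=manip.read_state();print(s["position"],s["ee_rot"]*57.3,s["contact_force"])
p=s["position"];ims=[]
for n,t in(("wrist","w7"),("side","s7"),("scene","c7")):
    ims.append(snap(n,t)["p"]);X=pts(t)
    T=sel(X,p[0]+3,p[1]+1,55,166,180) ;print(n,"tray top",rect(T),np.median(T[:,2]) if len(T) else "")
b=cv2.resize(ims[1][130:250,190:350],(400,300),interpolation=2);c=cv2.resize(ims[2][150:270,130:290],(400,300),interpolation=2)
cv2.imwrite("pics/m7.png",np.vstack([np.hstack([cv2.resize(ims[0],(400,300)),b]),np.hstack([c,c*0])]))
E
```

```text
[ 497.3 -165.2  217. ] [-180.     0.1 -165.5] [ 0.5 -0.1 -2.3]
wrist tray top (array([ 501.8, -163.9]), array([60.4, 84.3]), 14.4, 5932) 172.54861479032434
side tray top (array([ 501.2, -165.9]), array([59.3, 86.5]), 14.3, 304) 171.56543126733698
scene tray top (array([ 501.3, -163.7]), array([61.8, 87.2]), 14.0, 260) 172.4775625639469
```

View pics/m7.png

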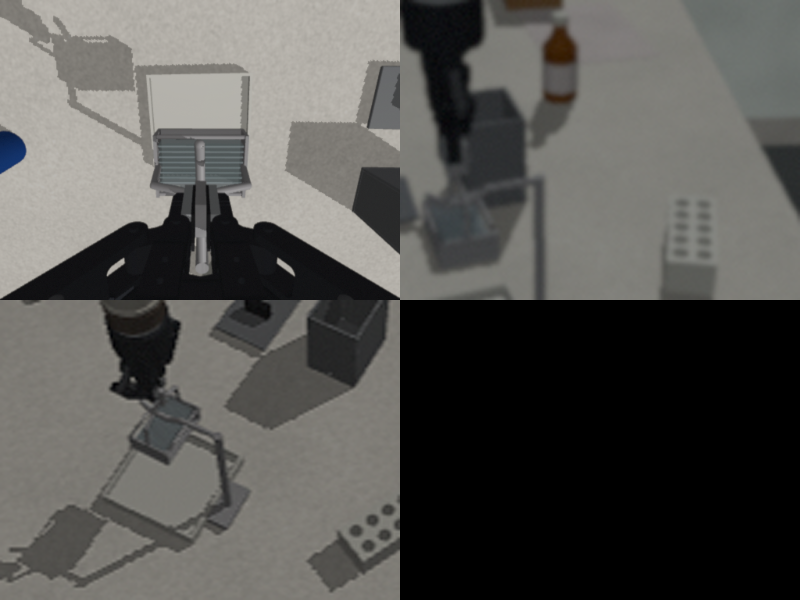

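The wrist view shows the hook rod passing through the handle window, with its tip at (200,148), and the tray centred on the seat. I'll lower it onto the hook.

>>> {"api": "play_rows", "payload": {
  "increments": [
    {"dx":0,"dy":0,"dz":-0.1,"rx":0,"ry":0,"rz":0,"grip":0},
    {"dx":0,"dy":0,"dz":-0.12,"rx":0,"ry":0,"rz":0,"grip":0},
    {"dx":0,"dy":0,"dz":-0.06,"rx":0,"ry":0,"rz":0,"grip":0},
    {"dx":0,"dy":0,"dz":-0.04,"rx":0,"ry":0,"rz":0,"grip":0},
    {"dx":0,"dy":0,"dz":0,"rx":0,"ry":0,"rz":0,"grip":0}
  ]
}}

```text
time_s: 13.35
position: [494.3, -165.4, 191.9]
ee_rot: [3.14, -0.002, -2.889]
contact_force: [0.4, 0.8, -1.9]
finger_gap: 6.5
finger_force: 61.5
```

>>> {"api": "play_rows", "payload": {
  "increments": [
    {"dx":0,"dy":0,"dz":-0.02,"rx":0,"ry":0,"rz":0,"grip":0},
    {"dx":0,"dy":0,"dz":-0.015,"rx":0,"ry":0,"rz":0,"grip":0},
    {"dx":0,"dy":0,"dz":0,"rx":0,"ry":0,"rz":0,"grip":0}
  ]
}}

```text
time_s: 13.6
position: [495.3, -165.6, 190.5]
ee_rot: [-3.141, 0.0, -2.889]
contact_force: [0.1, 0.7, -2.5]
finger_gap: 6.6
finger_force: 61.5
```

>>> {"api": "play_rows", "payload": {
  "increments": [
    {"dx":0,"dy":0,"dz":-0.015,"rx":0,"ry":0,"rz":0,"grip":0},
    {"dx":0,"dy":0,"dz":0,"rx":0,"ry":0,"rz":0,"grip":0},
    {"dx":0,"dy":0,"dz":0,"rx":0,"ry":0,"rz":0,"grip":0}
  ]
}}

```text
time_s: 13.85
position: [495.5, -165.6, 189.8]
ee_rot: [-3.141, 0.001, -2.889]
contact_force: [-0.8, 0.0, -0.8]
finger_gap: 6.3
finger_force: 61.8
```

>>> {"api": "play_rows", "payload": {
  "increments": [
    {"dx":0,"dy":0,"dz":-0.015,"rx":0,"ry":0,"rz":0,"grip":0},
    {"dx":0,"dy":0,"dz":0,"rx":0,"ry":0,"rz":0,"grip":0},
    {"dx":0,"dy":0,"dz":0,"rx":0,"ry":0,"rz":0,"grip":0}
  ]
}}

```text
time_s: 14.1
position: [495.6, -165.7, 189.4]
ee_rot: [-3.141, 0.002, -2.889]
contact_force: [-1.8, 0.6, 6.3]
finger_gap: 6.4
finger_force: 62.6
```

```bash
python3 - <<'E'
from fit import *
from plant import manip
s=manip.read_state();p=s["position"];print(p,s["contact_force"])
for n,t in(("wrist","w8"),("side","s8"),("scene","c8")):
    snap(n,t);X=pts(t)
    T=sel(X,501,-164,55,135,158) ;print(n,"tray top",rect(T),np.median(T[:,2]) if len(T) else "")
E
```

```text
[ 495.6 -165.7  189.4] [-1.8  0.6  6.3]
wrist tray top (array([ 500.1, -164.5]), array([60.5, 84.2]), 14.4, 6731) 144.60497097914453
side tray top (array([ 501.1, -165.9]), array([59.9, 87. ]), 14.5, 432) 143.36224960151173
scene tray top (array([ 501.8, -164.5]), array([63.7, 86.8]), 14.3, 297) 144.08293836589712
```

The load is now on the hook (+6.3 N), and the tray height of 144.6 mm means it is seated. I'll relieve the pressure, open the fingers and rise straight up.

>>> {"api": "play_rows", "payload": {
  "increments": [
    {"dx":0,"dy":0,"dz":0.008,"rx":0,"ry":0,"rz":0,"grip":0},
    {"dx":0,"dy":0,"dz":0,"rx":0,"ry":0,"rz":0,"grip":0.1},
    {"dx":0,"dy":0,"dz":0,"rx":0,"ry":0,"rz":0,"grip":0.2},
    {"dx":0,"dy":0,"dz":0,"rx":0,"ry":0,"rz":0,"grip":0.3},
    {"dx":0,"dy":0,"dz":0,"rx":0,"ry":0,"rz":0,"grip":0.4},
    {"dx":0,"dy":0,"dz":0,"rx":0,"ry":0,"rz":0,"grip":0.4}
  ]
}}

```text
time_s: 14.75
position: [495.2, -165.6, 188.6]
ee_rot: [3.141, -0.0, -2.889]
contact_force: [0.8, 0.3, 0.1]
finger_gap: 34.3
finger_force: 0.0
```

>>> {"api": "play_rows", "payload": {
  "increments": [
    {"dx":0,"dy":0,"dz":0.2,"rx":0,"ry":0,"rz":0,"grip":0.4},
    {"dx":0,"dy":0,"dz":0.3,"rx":0,"ry":0,"rz":0,"grip":0.4},
    {"dx":0,"dy":0,"dz":0.3,"rx":0,"ry":0,"rz":0,"grip":0.4},
    {"dx":0,"dy":0,"dz":0.3,"rx":0,"ry":0,"rz":0,"grip":0.4},
    {"dx":0,"dy":0,"dz":0,"rx":0,"ry":0,"rz":0,"grip":0.4}
  ]
}}

```text
time_s: 15.17
position: [497.4, -166.3, 276.1]
ee_rot: [-3.137, 0.007, -2.889]
contact_force: [0.6, 0.2, 0.3]
finger_gap: 34.1
finger_force: 0.0
```

```bash
python3 - <<'E'
from fit import *
from plant import manip
s=manip.read_state();p=s["position"];print(s["time_s"],p,s["contact_force"],s["joint_positions"].round(2))
ims=[]
for n,t in(("wrist","w9"),("side","s9"),("scene","c9")):
    ims.append(snap(n,t)["p"]);X=pts(t)
    T=sel(X,501,-164,55,135,158) ;print(n,"tray top",rect(T),np.median(T[:,2]) if len(T) else "")
    T=sel(X,501,-164,40,226,240) ;print("tab",rect(T),np.median(T[:,2]) if len(T) else "")
    P=sel(X,378,129,85,8,24);print("lid",rect(P) if len(P) else 0)
E
```

```text
15.1667 [ 497.4 -166.3  276.1] [0.6 0.2 0.3] [-0.3  0.3  0.2  1.5 -0.  -0.6]
wrist tray top (array([ 500.2, -165.8]), array([60.2, 84.2]), 15.0, 3221) 145.1661542111894
tab (array([ 499.6, -163.6]), array([22. ,  7.9]), 14.7, 343) 231.6292674684419
lid (array([382.2, 118.6]), array([92.1, 92.9]), 13.2, 3724)
side tray top (array([ 501.3, -166.5]), array([60.5, 88.6]), 15.1, 441) 143.73145320266065
tab (array([ 500. , -164.8]), array([21.3,  9.5]), 11.7, 28) 229.815670476609
lid (array([380.2, 127.8]), array([ 92. , 119.3]), 14.2, 433)
scene tray top (array([ 500.8, -165.6]), array([61.9, 88.3]), 16.1, 302) 144.53381055795603
tab (array([ 502.3, -163.1]), array([19.5,  7.8]), 15.6, 18) 230.6355945555161
lid (array([385.1, 138.3]), array([127.2, 144.5]), 16.1, 472)
```

The rack hangs free: the tab top is at 231.6 mm (expected 232) and centred on the seat. Back to the lid.

>>> {"api": "play_rows", "payload": {
  "increments": [
    {"dx":-0.132,"dy":0.328,"dz":0,"rx":0,"ry":0,"rz":-0.0067,"grip":0.4},
    {"dx":-0.132,"dy":0.328,"dz":0,"rx":0,"ry":0,"rz":0,"grip":0.4},
    {"dx":-0.132,"dy":0.328,"dz":0,"rx":0,"ry":0,"rz":0,"grip":0.5},
    {"dx":-0.132,"dy":0.328,"dz":0,"rx":0,"ry":0,"rz":0,"grip":0.5},
    {"dx":-0.132,"dy":0.328,"dz":0,"rx":0,"ry":0,"rz":0,"grip":0.5},
    {"dx":-0.132,"dy":0.328,"dz":-0.1,"rx":0,"ry":0,"rz":0,"grip":0.5},
    {"dx":-0.132,"dy":0.328,"dz":-0.2,"rx":0,"ry":0,"rz":0,"grip":0.5},
    {"dx":-0.132,"dy":0.328,"dz":-0.3,"rx":0,"ry":0,"rz":0,"grip":0.5}
  ]
}}

```text
time_s: 15.98
position: [415.9, 32.3, 226.1]
ee_rot: [-3.141, 0.002, -2.91]
contact_force: [1.8, -0.5, -0.2]
finger_gap: 43.1
finger_force: 0.0
```

>>> {"api": "play_rows", "payload": {
  "increments": [
    {"dx":-0.132,"dy":0.328,"dz":-0.3,"rx":0,"ry":0,"rz":0,"grip":0.5},
    {"dx":-0.132,"dy":0.328,"dz":-0.3,"rx":0,"ry":0,"rz":0,"grip":0.5},
    {"dx":-0.132,"dy":0.328,"dz":-0.3,"rx":0,"ry":0,"rz":0,"grip":0.5},
    {"dx":-0.132,"dy":0.328,"dz":-0.3,"rx":0,"ry":0,"rz":0,"grip":0.5},
    {"dx":0,"dy":0,"dz":-0.2,"rx":0,"ry":0,"rz":0,"grip":0.5},
    {"dx":0,"dy":0,"dz":0,"rx":0,"ry":0,"rz":0,"grip":0.5},
    {"dx":0,"dy":0,"dz":0,"rx":0,"ry":0,"rz":0,"grip":0.5}
  ]
}}

```text
time_s: 16.57
position: [374.8, 129.2, 120.1]
ee_rot: [-3.141, -0.004, -2.909]
contact_force: [-0.2, 0.2, 0.5]
finger_gap: 42.6
finger_force: 0.0
```

```bash
python3 - <<'E'
from fit import *
from plant import manip
s=manip.read_state();p=s["position"];print(s["time_s"],p,s["ee_rot"]*57.3)
snap("wrist","w10");X=pts("w10");P=sel(X,378,129,85,8,24);print("lid",rect(P),np.median(P[:,2]))
G=sel(X,378,129,40,33,46);print("grip",rect(G),np.median(G[:,2]))
E
```

```text
16.5667 [374.8 129.2 120.1] [-180.    -0.2 -166.7]
lid (array([379.3, 129.7]), array([ 92.1, 114.1]), 13.2, 11332) 13.39922433962354
grip (array([379. , 129.9]), array([43.5, 13.5]), 12.9, 864) 39.20408076703218
```

>>> {"api": "play_rows", "payload": {
  "increments": [
    {"dx":0.045,"dy":0.006,"dz":-0.35,"rx":0,"ry":0,"rz":0,"grip":0.5},
    {"dx":0,"dy":0,"dz":-0.35,"rx":0,"ry":0,"rz":0,"grip":0.5},
    {"dx":0,"dy":0,"dz":-0.35,"rx":0,"ry":0,"rz":0,"grip":0.5},
    {"dx":0,"dy":0,"dz":-0.35,"rx":0,"ry":0,"rz":0,"grip":0.5},
    {"dx":0,"dy":0,"dz":-0.12,"rx":0,"ry":0,"rz":0,"grip":0.5},
    {"dx":0,"dy":0,"dz":-0.11,"rx":0,"ry":0,"rz":0,"grip":0.5},
    {"dx":0,"dy":0,"dz":0,"rx":0,"ry":0,"rz":0,"grip":0},
    {"dx":0,"dy":0,"dz":0,"rx":0,"ry":0,"rz":0,"grip":0}
  ],
  "squeeze": 50
}}

```text
time_s: 17.28
position: [380.9, 129.9, -0.2]
ee_rot: [3.141, 0.001, -2.911]
contact_force: [-0.1, 0.3, 0.5]
finger_gap: 19.1
finger_force: 0.0
```

>>> {"api": "play_rows", "payload": {
  "increments": [
    {"dx":0,"dy":0,"dz":0,"rx":0,"ry":0,"rz":0,"grip":0},
    {"dx":0,"dy":0,"dz":0,"rx":0,"ry":0,"rz":0,"grip":0},
    {"dx":0,"dy":0,"dz":0,"rx":0,"ry":0,"rz":0,"grip":0},
    {"dx":0,"dy":0,"dz":0,"rx":0,"ry":0,"rz":0,"grip":0}
  ]
}}

```text
time_s: 17.62
position: [381.2, 130.3, 0.2]
ee_rot: [-3.141, 0.003, -2.91]
contact_force: [0.2, -1.0, 7.6]
finger_gap: 13.2
finger_force: 51.3
```

>>> {"api": "play_rows", "payload": {
  "increments": [
    {"dx":0,"dy":0,"dz":0.15,"rx":0,"ry":0,"rz":0,"grip":0},
    {"dx":0,"dy":0,"dz":0.3,"rx":0,"ry":0,"rz":0,"grip":0},
    {"dx":0,"dy":0,"dz":0.4,"rx":0,"ry":0,"rz":0,"grip":0},
    {"dx":0,"dy":0,"dz":0.4,"rx":0,"ry":0,"rz":0,"grip":0},
    {"dx":0,"dy":0,"dz":0.4,"rx":0,"ry":0,"rz":0,"grip":0},
    {"dx":0,"dy":0,"dz":0.35,"rx":0,"ry":0,"rz":0,"grip":0},
    {"dx":0.15,"dy":0.045,"dz":0.1,"rx":0,"ry":0,"rz":0,"grip":0},
    {"dx":0.3,"dy":0.09,"dz":0,"rx":0,"ry":0,"rz":0,"grip":0}
  ]
}}

```text
time_s: 18.28
position: [413.5, 140.4, 159.7]
ee_rot: [3.141, 0.004, -2.91]
contact_force: [0.1, -0.7, -1.6]
finger_gap: 12.6
finger_force: 50.3
```

>>> {"api": "play_rows", "payload": {
  "increments": [
    {"dx":0.3,"dy":0.09,"dz":0,"rx":0,"ry":0,"rz":0,"grip":0},
    {"dx":0.3,"dy":0.09,"dz":0,"rx":0,"ry":0,"rz":0,"grip":0},
    {"dx":0.3,"dy":0.09,"dz":0,"rx":0,"ry":0,"rz":0,"grip":0},
    {"dx":0.3,"dy":0.09,"dz":0,"rx":0,"ry":0,"rz":0,"grip":0},
    {"dx":0.3,"dy":0.09,"dz":0,"rx":0,"ry":0,"rz":0,"grip":0},
    {"dx":0.04,"dy":0.018,"dz":0,"rx":0,"ry":0,"rz":0,"grip":0},
    {"dx":0,"dy":0,"dz":0,"rx":0,"ry":0,"rz":0,"grip":0},
    {"dx":0,"dy":0,"dz":0,"rx":0,"ry":0,"rz":0,"grip":0}
  ]
}}

```text
time_s: 18.95
position: [528.0, 175.1, 155.9]
ee_rot: [-3.141, -0.002, -2.91]
contact_force: [-0.9, -0.2, -0.6]
finger_gap: 12.7
finger_force: 50.3
```

```bash
python3 - <<'E'
from fit import *
from plant import manip
s=manip.read_state();p=s["position"];print(s["time_s"],p,s["ee_rot"]*57.3,s["contact_force"])
snap("wrist","w11");X=pts("w11");P=sel(X,528,174,85,150,182)
h=np.histogram(P[:,2],bins=np.arange(150,183,2));print(h[0])
m=np.median(P[:,2]);Q=P[abs(P[:,2]-m)<3];print("lid",rect(Q),m)
A=np.c_[Q[:,:2]-Q[:,:2].mean(0),np.ones(len(Q))];print("tilt",(np.linalg.lstsq(A,Q[:,2],rcond=None)[0][:2]*1000),"mrad")
E
```

```text
18.95 [528.  175.1 155.9] [-180.    -0.1 -166.7] [-0.9 -0.2 -0.6]
[    0     0     0     0     0     0     5   150  1090 20324  1605    35    39    40    48    63]
lid (array([526.3, 174.8]), array([ 92.6, 114.5]), 13.1, 23003) 169.08531006018123
tilt [-2.5  0.8] mrad
```

>>> {"api": "play_rows", "payload": {
  "increments": [
    {"dx":0.027,"dy":0,"dz":-0.1,"rx":0,"ry":0,"rz":0,"grip":0},
    {"dx":0,"dy":0,"dz":-0.1,"rx":0,"ry":0,"rz":0,"grip":0},
    {"dx":0,"dy":0,"dz":-0.08,"rx":0,"ry":0,"rz":0,"grip":0},
    {"dx":0,"dy":0,"dz":0,"rx":0,"ry":0,"rz":0,"grip":0},
    {"dx":0,"dy":0,"dz":0,"rx":0,"ry":0,"rz":0,"grip":0}
  ]
}}

```text
time_s: 19.42
position: [530.2, 175.0, 134.8]
ee_rot: [-3.141, -0.002, -2.91]
contact_force: [-0.0, -0.1, -1.2]
finger_gap: 12.8
finger_force: 50.2
```

```bash
cat > lid.py <<'E'
from fit import *
from plant import manip
import sys
s=manip.read_state();print(s["time_s"],s["position"],s["contact_force"])
t=sys.argv[1];snap("wrist",t);X=pts(t);P=sel(X,528,174,85,128,160)
m=np.median(P[:,2]);Q=P[abs(P[:,2]-m)<3];print("lid",rect(Q),m)
A=np.c_[Q[:,:2]-Q[:,:2].mean(0),np.ones(len(Q))];print("tilt",(np.linalg.lstsq(A,Q[:,2],rcond=None)[0][:2]*1000),"mrad")
E
python3 lid.py w12
```

```text
19.4167 [530.2 175.  134.8] [-0.  -0.1 -1.2]
lid (array([528.5, 174.8]), array([ 92.6, 114.5]), 13.3, 22999) 148.00939577998594
tilt [-2.  1.] mrad
```

Centred. The lid top is at 148 mm and needs to reach about 135.5 mm.

>>> {"api": "play_rows", "payload": {
  "increments": [
    {"dx":0,"dy":0,"dz":-0.05,"rx":0,"ry":0,"rz":0,"grip":0},
    {"dx":0,"dy":0,"dz":-0.05,"rx":0,"ry":0,"rz":0,"grip":0},
    {"dx":0,"dy":0,"dz":-0.04,"rx":0,"ry":0,"rz":0,"grip":0},
    {"dx":0,"dy":0,"dz":0,"rx":0,"ry":0,"rz":0,"grip":0},
    {"dx":0,"dy":0,"dz":0,"rx":0,"ry":0,"rz":0,"grip":0}
  ]
}}

```text
time_s: 19.88
position: [530.9, 175.2, 124.8]
ee_rot: [-3.142, -0.001, -2.91]
contact_force: [0.2, -0.1, -1.8]
finger_gap: 13.0
finger_force: 50.2
```

>>> {"api": "play_rows", "payload": {
  "increments": [
    {"dx":0,"dy":0,"dz":-0.015,"rx":0,"ry":0,"rz":0,"grip":0},
    {"dx":0,"dy":0,"dz":0,"rx":0,"ry":0,"rz":0,"grip":0},
    {"dx":0,"dy":0,"dz":0,"rx":0,"ry":0,"rz":0,"grip":0}
  ]
}}

```text
time_s: 20.13
position: [531.1, 175.3, 124.0]
ee_rot: [3.142, 0.0, -2.91]
contact_force: [0.0, 0.5, -1.8]
finger_gap: 13.0
finger_force: 50.2
```

```bash
python3 lid.py w13
```

```text
20.1333 [531.1 175.3 124. ] [ 0.   0.5 -1.8]
lid (array([529.3, 174.9]), array([ 92.5, 114.3]), 13.1, 22961) 137.22094486984648
tilt [-0.2  1.7] mrad
```

>>> {"api": "play_rows", "payload": {
  "increments": [
    {"dx":0,"dy":0,"dz":-0.015,"rx":0,"ry":0,"rz":0,"grip":0},
    {"dx":0,"dy":0,"dz":0,"rx":0,"ry":0,"rz":0,"grip":0},
    {"dx":0,"dy":0,"dz":0,"rx":0,"ry":0,"rz":0,"grip":0}
  ]
}}

```text
time_s: 20.43
position: [531.1, 175.3, 122.8]
ee_rot: [-3.142, -0.0, -2.91]
contact_force: [0.3, -0.4, -1.3]
finger_gap: 12.7
finger_force: 50.2
```

>>> {"api": "play_rows", "payload": {
  "increments": [
    {"dx":0,"dy":0,"dz":-0.01,"rx":0,"ry":0,"rz":0,"grip":0},
    {"dx":0,"dy":0,"dz":0,"rx":0,"ry":0,"rz":0,"grip":0},
    {"dx":0,"dy":0,"dz":0,"rx":0,"ry":0,"rz":0,"grip":0}
  ]
}}

```text
time_s: 20.68
position: [531.2, 175.3, 122.3]
ee_rot: [3.142, 0.0, -2.91]
contact_force: [-0.0, 0.1, -0.1]
finger_gap: 12.6
finger_force: 50.5
```

```bash
python3 lid.py w14
```

```text
20.6833 [531.2 175.3 122.3] [-0.   0.1 -0.1]
lid (array([529.6, 174.9]), array([ 92.6, 114.4]), 13.4, 22982) 135.47889902117737
tilt [1.  1.7] mrad
```

The lid is resting on the rim at 135.5 mm. I'll release it, rise and verify.

>>> {"api": "play_rows", "payload": {
  "increments": [
    {"dx":0,"dy":0,"dz":0,"rx":0,"ry":0,"rz":0,"grip":0.2},
    {"dx":0,"dy":0,"dz":0,"rx":0,"ry":0,"rz":0,"grip":0.4},
    {"dx":0,"dy":0,"dz":0,"rx":0,"ry":0,"rz":0,"grip":0.5},
    {"dx":0,"dy":0,"dz":0,"rx":0,"ry":0,"rz":0,"grip":0.5},
    {"dx":0,"dy":0,"dz":0.2,"rx":0,"ry":0,"rz":0,"grip":0.5},
    {"dx":0,"dy":0,"dz":0.4,"rx":0,"ry":0,"rz":0,"grip":0.5},
    {"dx":0,"dy":0,"dz":0.4,"rx":0,"ry":0,"rz":0,"grip":0.5},
    {"dx":0,"dy":0,"dz":0.4,"rx":0,"ry":0,"rz":0,"grip":0.5}
  ]
}}

```text
time_s: 21.4
position: [530.7, 175.1, 228.0]
ee_rot: [-3.141, -0.001, -2.91]
contact_force: [0.6, -0.5, 1.0]
finger_gap: 42.9
finger_force: 0.0
```

>>> {"api": "play_rows", "payload": {
  "increments": [
    {"dx":0,"dy":0,"dz":0.3,"rx":0,"ry":0,"rz":0,"grip":0.5},
    {"dx":0,"dy":0,"dz":0,"rx":0,"ry":0,"rz":0,"grip":0.5},
    {"dx":0,"dy":0,"dz":0,"rx":0,"ry":0,"rz":0,"grip":0.5},
    {"dx":0,"dy":0,"dz":0,"rx":0,"ry":0,"rz":0,"grip":0.5}
  ]
}}

```text
time_s: 21.73
position: [530.8, 175.2, 248.9]
ee_rot: [-3.141, -0.001, -2.91]
contact_force: [0.2, -0.6, -0.4]
finger_gap: 42.6
finger_force: 0.0
```

```bash
python3 lid.py w15; python3 - <<'E'
from fit import *
for n,t in(("side","s15"),("scene","c15")):
    snap(n,t);X=pts(t)
    T=sel(X,501,-164,55,135,158);print(n,"tray top",rect(T),np.median(T[:,2]))
    T=sel(X,501,-164,40,222,240);print("tab",rect(T),T[:,2].max())
    for nm,x,y,r,z0,z1 in(("tube",783,-12,110,35,60),("beaker",614,-457,60,85,110),("bottle",653,454,60,120,170)):
        print(nm,rect(sel(X,x,y,r,z0,z1))[0])
E
```

```text
21.7333 [530.8 175.2 248.9] [ 0.2 -0.6 -0.4]
lid (array([529.4, 175.1]), array([ 92.1, 114.1]), 13.3, 11026) 135.40792909748575
tilt [0.5 1.6] mrad
side tray top (array([ 500.9, -167.5]), array([60.1, 87.4]), 15.4, 440) 143.6158378407114
tab (array([ 500.4, -164.8]), array([20.8,  9.5]), 10.5, 41) 231.24950521929802
tube [781.2 -11.7]
beaker [ 613.6 -459.2]
bottle [651.8 454.5]
scene tray top (array([ 500. , -165.7]), array([63.2, 86.9]), 14.1, 299) 144.9309548467554
tab (array([ 502.4, -162.7]), array([24.5,  8.6]), 10.6, 24) 238.4653178875371
tube [783.1  -9.2]
beaker [ 613.6 -457.6]
bottle [653.6 460.5]
```

The lid is level at its original seated height and about 1 mm off centre. The rack is hanging, and the bystanders haven't moved.

```bash
python3 -c "
from plant import manip
print(manip.finish_job())"
```

```text
the job is handed in; nothing more can be done
None
```

The rack hangs free on the hook, the lid is back on the empty dish (level, about 1 mm off centre), the bystanders haven't moved, and the job was handed in at about 22 s; no verdict was shown.

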